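Restock the gravity rack on the pizza counter

TASK

Restock the sloped roller rack on the counter: take the large tub, the small pot and the slim carton from under the front edge of the wire shelf and set each, right way up and without dropping it, on the open upper end of the roller tray whose lane is made to its width, so that it slides down under the clear guard and rests against the stop at the bottom. The carton goes in lengthwise. Leave everything else on the counter where it stands.

Things in the scene. Friction and masses are not known exactly. Their poses are not given: they have to be found in the camera images.
- tub: large round brown kraft-board tub with flat white lid: body 64 dia (lid 66 dia, top 8 mm), 54 high, about 130 g, stands upright on the counter under the front edge of the wire shelf. Origin: centre of its underside, z up its axis.
- pot: small round kraft-board pot of the same make: body 50 dia (lid 52 dia, top 8 mm), 48 high, about 80 g, also under the shelf edge. Origin: centre of its underside, z up its axis.
- carton: slim plain cardboard carton 62 (its x) x 38 (its y) x 54 high (its z), about 110 g, also under the shelf edge, long side roughly square to the shelf's front rail. Origin: centre of its underside.
- shelf: fixed wire shelf, front towards the rack, open below: deck z 170 to 180, 430 wide, 200 deep, on four 14 mm posts (y -215 and 215; tops z 200); paper plates on the deck to z 196 round (135, -140). Origin: on the counter under the middle of the front rail, x back under the deck, y along the rail. The goods stand in a row about 120 mm apart, centres 0 to 18 mm behind the rail, so an upright gripper meets the deck.
- rack: fixed steel base of the gravity rack, 270 x 304. Origin: on the counter under its middle, x horizontally downhill, away from the robot. It carries three roller trays side by side, 95 mm apart, parallel, in any order. Rollers run free: goods let go on them slide down to the stop by themselves.
- guard_edge (a point): middle of the uphill edge of the rack's clear guard, a sheet parallel to the rollers across all three trays, 93 to 101 mm above them; axes as those of the stops (x downhill). It covers the last 108 mm before the stops; the 152 mm of rollers uphill of it are open above, and goods go in there. Side brackets stand 147 mm either side, from 17 mm downhill of this edge on; a low blank white strip edges it at the stop end.
- tray_wide_stop (a point): stop of the wide tray: lane 74 mm wide, for the tub, between 2 mm guide rails 10 high. Point: mid-lane on the roller tops at the inner face of the stop plate (26 high). x points down the slope into the stop (20 degrees below level), y across, z square off the rollers, which run 260 mm uphill (-x) from here; tray 90 wide in all.
- tray_middle_stop (a point): stop of the middle tray: lane 60 mm wide, for the pot, between 2 mm guide rails 10 high. Point: mid-lane on the roller tops at the inner face of the stop plate (26 high). x points down the slope into the stop (20 degrees below level), y across, z square off the rollers, which run 260 mm uphill (-x) from here; tray 90 wide in all.
- tray_narrow_stop (a point): stop of the narrow tray: lane 46 mm wide, for the carton, between 2 mm guide rails 10 high. Point: mid-lane on the roller tops at the inner face of the stop plate (26 high). x points down the slope into the stop (20 degrees below level), y across, z square off the rollers, which run 260 mm uphill (-x) from here; tray 90 wide in all.
- oil_bottle: tall amber glass bottle, 60 dia x 210, upright; bystander, leave where it is. Origin: centre of its underside.
- cheese_shaker: metal shaker, 46 dia x 100, upright; bystander, leave where it is. Origin: centre of its underside.
- pepper_shaker: waisted white shaker, 42 dia x 94, upright; bystander, leave where it is. Origin: centre of its underside.
- cutter: pizza wheel lying flat, 205 long, black handle 22 high; bystander, leave where it is. Origin: on the counter under the handle's end next to the wheel, wheel towards x.
- card_reader: black card reader lying flat, 155 x 75 x 28; bystander, leave where it is. Origin: centre of its underside.
- cups: upturned stack of paper cups, 84 dia x 102; bystander, leave where it is. Origin: centre of its underside.
Mind the look-alikes: they are no part of the job. Leave any orange look-alike of the carton alone.

How it is judged:
At the end, for the whole second after the job is handed in: The tub is in the wide tray, the pot in the middle tray and the carton, lengthwise, in the narrow tray, each right way up, flat on the rollers (within 6 mm), within 12 mm of the lane's middle and against the stop plate (no more than 6 mm short of it), at rest and let go (x of tub in the frame of tray_wide_stop between -0.038 and -0.028 m and y of tub in the frame of tray_wide_stop between -0.012 and 0.012 m and z of tub in the frame of tray_wide_stop between -0.006 and 0.006 m and angle between each of tub, pot, carton's own z axis and vertical below 0.5 rad and linear speed of each of tub, pot, carton below 0.02 m/s and x of pot in the frame of tray_middle_stop between -0.031 and -0.021 m and y of pot in the frame of tray_middle_stop between -0.012 and 0.012 m and z of pot in the frame of tray_middle_stop between -0.006 and 0.006 m and x of carton in the frame of tray_narrow_stop between -0.037 and -0.027 m and y of carton in the frame of tray_narrow_stop between -0.012 and 0.012 m and z of carton in the frame of tray_narrow_stop between -0.006 and 0.006 m); the robot touches nothing.
It fails at once if another thing on the counter is pushed more than 30 mm from its place (distance of any of oil_bottle, cheese_shaker, pepper_shaker, cutter, card_reader, cups from where it was at the start of the episode above 0.03 m).
It fails at once if another thing on the counter is knocked over (angle between any of oil_bottle, cheese_shaker, pepper_shaker, cutter, card_reader, cups's own z axis and vertical above 0.35 rad).
It fails at once if a product is dropped or flung: it moves faster than 1.1 m/s with no finger on it ((linear speed of tub above 1.1 m/s and contact force between the fingers and tub below 0.05 N) or (linear speed of pot above 1.1 m/s and contact force between the fingers and pot below 0.05 N) or (linear speed of carton above 1.1 m/s and contact force between the fingers and carton below 0.05 N)).
It also fails if it takes over 72 s, if anything falls off the work surface, if the arm or the gripper's body presses on something with over 40 N, if the wrist force passes 120 N, or if a joint passes its speed limit or range.

ROBOT

A 6-joint arm with a two-finger parallel gripper is mounted at the origin on the work surface. World frame = base frame: x ahead of the robot, y to its left, z up, the work surface at z = 0. Lengths are in m, angles in rad, forces in N, time in s.
With the tool pointing down it reaches from about 0.3 to 0.775 m from the base axis. Payload 14.6 kg.
Tool frame: the origin (TCP) lies between the finger pads; the fingertips stand 22 mm ahead of it and the grasp point (between the pads) lies 3 mm ahead of it (ctrl.tip_reach is the distance from the TCP to the fingertips, in m); z points along the fingers, y is the direction in which the jaws open and shut (so a half turn about z gives the same grasp; the last joint's range is limited). The gripper opens to 94 mm and grips with 3 to 60 N. Pads are 16 mm wide; open, the fingers measure 119 mm over their backs; the gripper's body (75 mm by 177 mm) begins 78 mm behind the grasp point.
Start: joints at [1.256, 0.3, 1.521, -0, 1.321, -0.067], TCP at [0.135, 0.533, 0.206] pointing down, gripper open.
Joint ranges: [-3.03, 3.03], [-0.79, 2.21], [0.23, 2.52], [-1.04, 4.18], [0, 3.07], [-2.55, 2.55]. Speed limits (rad/s): [2.22, 2.22, 2.57, 3.14, 3.14, 3.14].

INTERFACE

Orientations are given as [roll, pitch, yaw] about the fixed x, y, z axes, in that order (R = Rz(yaw) Ry(pitch) Rx(roll)).
In Python, from station import ctrl gives the robot as it stands. The module is installed in compiled form; this text tells all that it offers.
- The arm moves only by the shell command python3 -m creep 'ROWS' [OPENING] [FORCE]. ROWS is a JSON object of lists of equal length, an entry for each row: "xyz": the shift along the tool's x, y, z in mm, a list of three; "spin": the turn about the tool's z in rad. In form: {"xyz": [[tx, ty, tz], ...], "spin": [spin, ...]}. A call has 1 to 5 rows; each row shifts and turns the commanded pose from where the row before left it, along the tool's axes as they then stand; what a row does not reach is not made up. A row lasts 1/8 s, in which the tool goes at most 62.5 mm and 10.7 degrees, less where a joint would pass 70% of its speed; a pose out of reach is approached as far as the arm can. A call with a gripper value outside its range is refused whole. OPENING is the finger opening in mm, from 0 to 94, set as the call begins (- or left out, the last holds). The fingers move at their own pace and stop on an object; FORCE is the grip in N (left out, the last holds). Time passes only in rows, so rows that do not move let the fingers close. It gives the time, the measured TCP pose, the force and the opening at its end, in the units of the state.
- ctrl.get_obs(): the state, without advancing time (a new reading comes with each control period).
- ctrl.camera(name): name is "scene" or "side" or "wrist"; returns the picture (384x512x3 uint8, red, green, blue); there is no depth.
- ctrl.camera_model(name): a dict with "fx", "fy", "cx", "cy" (pixels), "R" (3x3) and "t" (3): a world point X has camera coordinates R X + t. Camera axes: x right, y down, z forward; pixel columns grow to the right and rows downward; lengths in m; the calibration is good to about 2 mm. A picture is of the moment at which its call begins: read the wrist's pose just before it. camera_model takes no time and is no camera call; for the wrist camera it gives the pose at the moment of the call.
- ctrl.hand_in(): hands the job in, once; it reports no verdict.
The state is a dict: "time_s": time; "qpos": joint angles; "joint_vel": joint speeds; "tau": joint torques, N m; "ee_pos": TCP position; "eef_rot": TCP orientation; "force": force on the tool from outside, world axes, zero at the start; "moment": the same for the moment, N m; "grip_width": finger opening in m.
Only numpy, scipy, OpenCV 4.12 (cv2) and the standard library are available. Lean on these libraries where they do the work, as an engineer would, in place of code of your own. Each camera call takes 0.05 s, during which the arm holds its last target.

## Working session

There is one attempt and no reset: what is moved stays moved. The work goes in short steps, Python scripts to look and compute and a shell command to move; the robot and the scene stay as the last step left them, time stands still between calls to the robot, and variables do not carry over. Pictures are saved under pics/ and viewed, and the job is handed in when it is done.

```bash
mkdir -p pics
cat > h.py <<'E'
import numpy as np, cv2, json
from station import ctrl
def snap(n,f):
    m=ctrl.camera_model(n); im=ctrl.camera(n); cv2.imwrite('pics/'+f,im[:,:,::-1]); 
    np.savez('pics/'+f+'.npz',**{k:np.array(v) for k,v in m.items()}); return im,m
def ray(m,u,v):
    R=np.array(m['R']);t=np.array(m['t']);c=-R.T@t
    d=R.T@np.array([(u-m['cx'])/m['fx'],(v-m['cy'])/m['fy'],1]);return c,d/np.linalg.norm(d)
def onz(m,u,v,z):
    c,d=ray(m,u,v);return c+d*(z-c[2])/d[2]
def proj(m,X):
    p=np.array(m['R'])@np.array(X)+np.array(m['t']);return np.array([m['fx']*p[0]/p[2]+m['cx'],m['fy']*p[1]/p[2]+m['cy']])
def tri(obs):
    A=np.zeros((3,3));b=np.zeros(3)
    for m,u,v in obs:
        c,d=ray(m,u,v);P=np.eye(3)-np.outer(d,d);A+=P;b+=P@c
    return np.linalg.solve(A,b)
def load(f): 
    z=np.load('pics/'+f+'.npz');return {k:z[k] for k in z.files}
E
python3 - <<'E'
from h import *
for n in ['scene','side','wrist']:
    im,m=snap(n,n+'0.png'); print(n,m)
print(ctrl.get_obs(),ctrl.tip_reach)
E
```

```text
scene {'fx': 388.83870576687616, 'fy': 388.83870576687616, 'cx': 257.1717110284202, 'cy': 188.49644682245048, 'R': array([[-0.91144922,  0.41103515, -0.01761917],
       [ 0.30750506,  0.65217526, -0.69289831],
       [-0.27331477, -0.6369596 , -0.72082002]]), 't': array([ 0.51634542, -0.04881304,  1.38828603])}
side {'fx': 421.9880526111049, 'fy': 421.9880526111049, 'cx': 252.82215012042496, 'cy': 193.98469171419683, 'R': array([[-0.9911194 , -0.1329616 ,  0.00188105],
       [-0.12684638,  0.94110125, -0.3134301 ],
       [ 0.03990391, -0.31088526, -0.94960941]]), 't': array([0.49780465, 0.15586697, 1.30832991])}
wrist {'fx': 279.06160962294194, 'fy': 279.06160962294194, 'cx': 254.59615079329765, 'cy': 190.5039298112424, 'R': array([[ 0.24465203,  0.96960567, -0.0031985 ],
       [ 0.94226926, -0.23697404,  0.23658389],
       [ 0.22863512, -0.06089458, -0.9716058 ]]), 't': array([-0.54888993, -0.02492965,  0.39137221])}
{'time_s': 0.15, 'qpos': array([ 1.25638244e+00,  3.00319005e-01,  1.52140148e+00,  2.04965886e-06,
        1.32070590e+00, -6.65915540e-02]), 'joint_vel': array([ 0.00158354, -0.00314725, -0.00085458, -0.00197476, -0.00157597,
       -0.00185205]), 'tau': array([ 1.49084535e-03, -5.31968236e+01, -3.52823496e+01,  7.08740903e-02,
        2.35545676e-02, -6.82513723e-05]), 'ee_pos': array([0.13485149, 0.53302001, 0.20574574]), 'eef_rot': array([-3.14076090e+00, -5.74595021e-05,  2.89376979e+00]), 'force': array([-0.19361583, -0.21458424, -0.45383997]), 'moment': array([-0.00705347, -0.00544004, -0.06445086]), 'grip_width': 0.0938223181896869} 0.022
```

View pics/scene0.png

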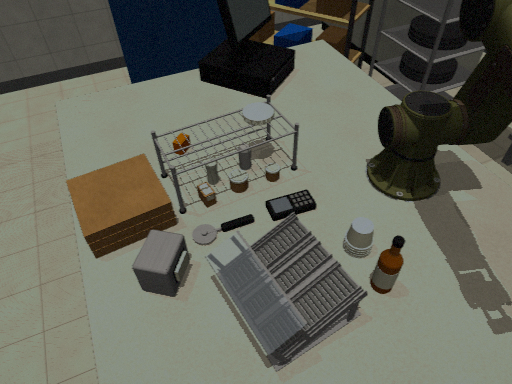

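View pics/side0.png

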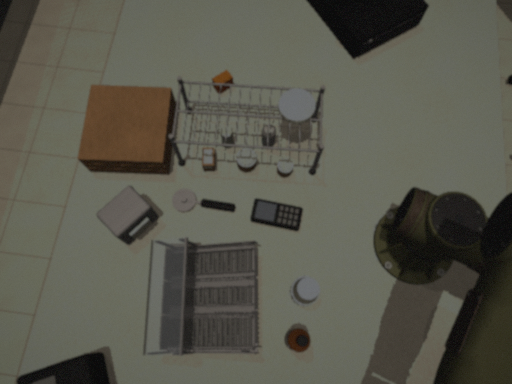

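View pics/wrist0.png

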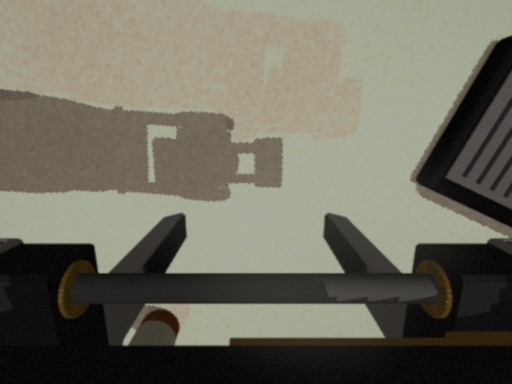

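Run:
```python
import cv2,numpy as np
a=cv2.imread('pics/scene0.png')[90:230,140:320];b=cv2.imread('pics/side0.png')[70:190,150:340]
g=lambda i,k:cv2.resize(i,None,fx=k,fy=k,interpolation=cv2.INTER_CUBIC)
cv2.imwrite('pics/z1.png',g(a,4.2));cv2.imwrite('pics/z2.png',g(np.clip(b*1.6,0,255).astype(np.uint8),4.2))
c=cv2.imread('pics/side0.png')[230:365,135:335];d=cv2.imread('pics/scene0.png')[205:365,200:370]
cv2.imwrite('pics/z3.png',g(np.clip(c*1.6,0,255).astype(np.uint8),4));cv2.imwrite('pics/z4.png',g(d,3.7))
```

```text
(no output)
```

View pics/z1.png

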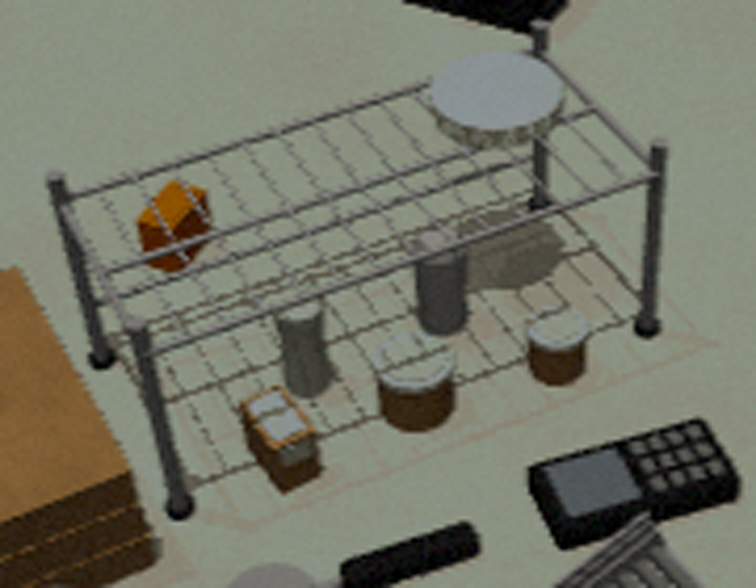

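View pics/z2.png

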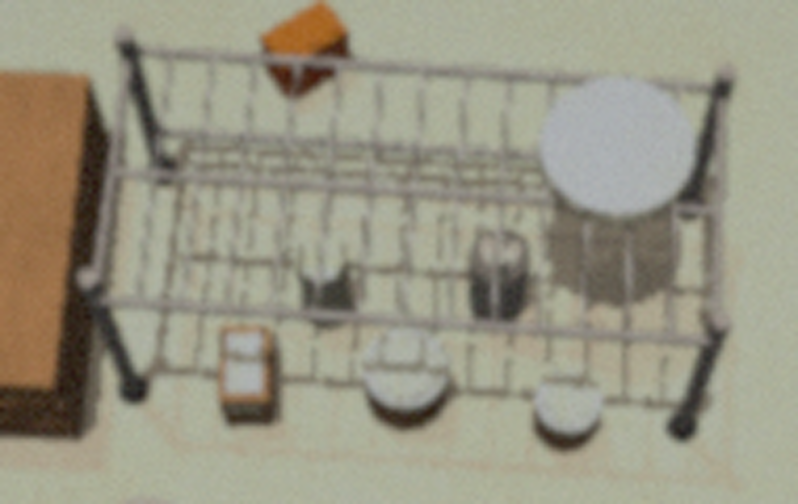

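View pics/z3.png

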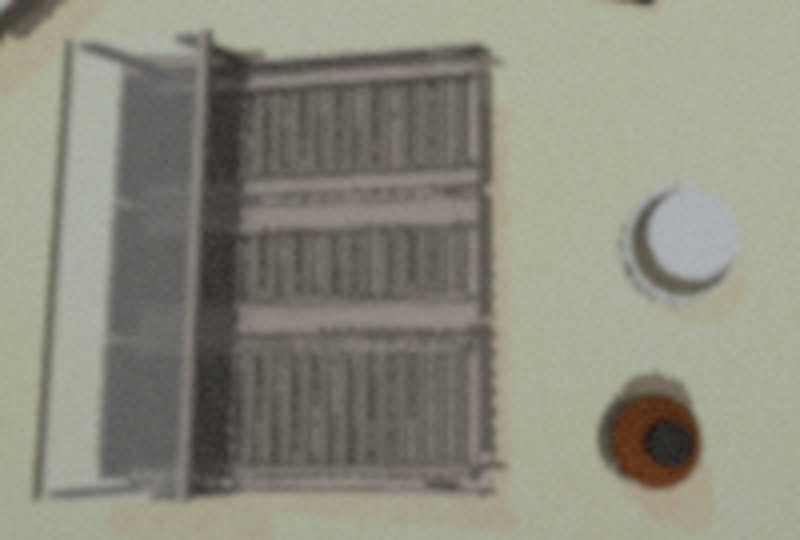

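View pics/z4.png

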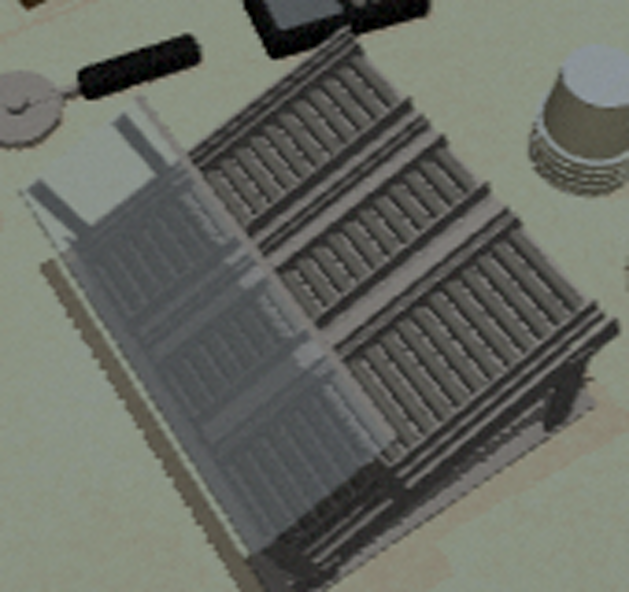

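Run:
```python
from h import *
S=load('scene0.png');D=load('side0.png')
z1=lambda u,v:(140+u/4.2,90+v/4.2); z2=lambda u,v:(150+u/4.2,70+v/4.2)
z3=lambda u,v:(135+u/4,230+v/4); z4=lambda u,v:(200+u/3.7,205+v/3.7)
P=lambda n,a,b:print(n,np.round(tri([(S,*a),(D,*b)])*1000), 'resid', np.round(proj(S,tri([(S,*a),(D,*b)]))-a,1))
P('FLtop',z1(140,322),z2(90,275));P('FLbase',z1(180,507),z2(133,388))
P('FRtop',z1(658,147),z2(717,322));P('FRbase',z1(647,328),z2(683,427))
P('BLtop',z1(57,178),z2(127,43));P('BRtop',z1(540,28),z2(725,80))
P('tublid',z1(417,362),z2(405,368));P('potlid',z1(557,329),z2(568,406))
for n,a,b,z in [('tub',(417,362),(405,370),.054),('pot',(557,331),(568,406),.048)]:
    print(n,onz(S,*z1(*a),z)*1000,onz(D,*z2(*b),z)*1000)
for u,v in [(222,328),(268,328),(270,397),(225,398)]: print('carton top corner side',onz(D,*z2(u,v),.054)*1000)
for u,v in [(242,400),(276,388),(320,432),(285,448)]: print('carton top corner scene',onz(S,*z1(u,v),.054)*1000)
# rack
P('rack up far(-y)',z4(348,33),z3(487,52));P('rack up near(+y)',z4(612,325),z3(490,490))
P('guard up edge -y',z4(138,100),z3(205,35));P('guard up edge +y',z4(398,455),z3(183,495))
P('guard dn -y',z4(25,185),z3(68,43));P('guard dn +y',z4(265,590),z3(37,497))
P('rail a top(-y lane, -y rail up end)',z4(362,48),z3(478,78))
print('TCP',ctrl.get_obs()['ee_pos'])
```

```text
FLtop [ 759. -173.  197.] resid [-0.7 -0.3]
FLbase [ 761. -173.   -1.] resid [-0.5 -0.2]
FRtop [ 333. -197.  195.] resid [-0.6 -0.2]
FRbase [ 330. -199.   -2.] resid [-0.4 -0.1]
BLtop [ 770. -358.  197.] resid [0.1 0. ]
BRtop [ 345. -385.  197.] resid [-0.1 -0. ]
tublid [ 547. -196.   50.] resid [-0.8 -0.3]
potlid [ 423. -186.   44.] resid [-0.1 -0. ]
tub [ 546.61454724 -189.60519443   54.        ] [ 548.96313536 -194.69632699   54.        ]
pot [ 425.58696803 -179.77302349   48.        ] [ 423.48502451 -184.52677288   48.        ]
carton top corner side [ 691.87655365 -210.38513338   54.        ]
carton top corner side [ 657.15826737 -215.07295661   54.        ]
carton top corner side [ 646.50856856 -159.33916475   54.        ]
carton top corner side [ 679.889084   -154.01743321   54.        ]
carton top corner scene [ 688.65523863 -209.11805131   54.        ]
carton top corner scene [ 659.80847112 -210.3080255    54.        ]
carton top corner scene [ 644.57214891 -149.88613586   54.        ]
carton top corner scene [ 674.85373353 -145.46328069   54.        ]
rack up far(-y) [482.  82. 114.] resid [0.9 0.3]
rack up near(+y) [440. 372. 105.] resid [0.1 0. ]
guard up edge -y [670. 109. 165.] resid [-0.1 -0. ]
guard up edge +y [629. 403. 150.] resid [-2.2 -0.9]
guard dn -y [765. 124. 141.] resid [-1.1 -0.4]
guard dn +y [729. 422. 102.] resid [-3.7 -1.6]
rail a top(-y lane, -y rail up end) [484. 105. 122.] resid [0.2 0.1]
TCP [0.13485149 0.53302001 0.20574574]
```

```bash
python3 -m creep '{"xyz": [[20,-58,0],[20,-58,0],[20,-58,0],[20,-58,0]], "spin": [0,0,0,0]}'; python3 -m creep '{"xyz": [[0,-30,0],[0,-30,0]], "spin": [0,0]}'; python3 -c "
from h import *
print(ctrl.get_obs()['qpos'])"
```

```text
time_s: 0.65
ee_pos: [-0.0003, 0.3261, 0.2059]
eef_rot: [-3.141, -0.0, 2.893]
force: [-1.0, 0.7, 0.5]
grip_width: 0.0938
time_s: 0.9
ee_pos: [-0.0147, 0.2686, 0.2061]
eef_rot: [3.141, -0.0, 2.894]
force: [-0.4, 0.2, 0.0]
grip_width: 0.0939
[ 1.48886920e+00 -3.90382631e-01  2.18092962e+00  3.00852602e-06
  1.35068610e+00  1.65300522e-01]
```

```bash
for i in 1 2; do python3 -m creep '{"xyz": [[5,-20,0],[5,-20,0]], "spin": [0,0]}'; python3 -c "
from h import *
print(ctrl.get_obs()['qpos'])"; done
```

```text
time_s: 1.15
ee_pos: [-0.034, 0.2327, 0.2061]
eef_rot: [3.141, -0.0, 2.894]
force: [0.4, 0.2, -0.5]
grip_width: 0.0941
[ 1.55964205e+00 -4.94292178e-01  2.24097885e+00 -5.21505487e-06
  1.39458838e+00  2.36885762e-01]
time_s: 1.4
ee_pos: [-0.0535, 0.1964, 0.2061]
eef_rot: [3.142, -0.0, 2.894]
force: [-0.0, -0.5, 0.8]
grip_width: 0.0942
[ 1.65594689e+00 -5.98022571e-01  2.29247467e+00  3.95286654e-05
  1.44708573e+00  3.33215323e-01]
```

```bash
for i in 1 2; do python3 -m creep '{"xyz": [[0,0,-40],[0,0,-40]], "spin": [0,0]}'; python3 -c "
from h import *
print(ctrl.get_obs()['qpos'])"; done
```

```text
time_s: 1.65
ee_pos: [-0.0534, 0.1966, 0.2872]
eef_rot: [3.142, -0.0, 2.894]
force: [-0.3, 0.3, -0.3]
grip_width: 0.0938
[ 1.65518527e+00 -6.27067706e-01  2.12345687e+00  2.51124551e-06
  1.64514780e+00  3.31625330e-01]
time_s: 1.9
ee_pos: [-0.0533, 0.1968, 0.3674]
eef_rot: [3.141, -0.0, 2.894]
force: [-0.6, 0.0, -0.1]
grip_width: 0.0941
[ 1.65462701e+00 -6.11614443e-01  1.93743280e+00 -2.69111808e-06
  1.81541127e+00  3.31612504e-01]
```

```bash
for i in 1 2 3; do python3 -m creep '{"xyz": [[2,-20,0],[2,-20,0]], "spin": [0,0]}'; python3 -c "
from h import *
print(ctrl.get_obs()['qpos'])"; done
```

```text
time_s: 2.15
ee_pos: [-0.067, 0.1588, 0.3662]
eef_rot: [3.142, -0.0, 2.893]
force: [0.4, -0.9, -0.7]
grip_width: 0.0936
[ 1.75628363e+00 -6.95981135e-01  1.97530917e+00  2.76230636e-05
  1.86219725e+00  4.34067664e-01]
time_s: 2.4
ee_pos: [-0.0807, 0.1208, 0.3661]
eef_rot: [3.141, -0.0, 2.893]
force: [0.1, -0.6, 0.1]
grip_width: 0.094
[ 1.90516265e+00 -7.69429697e-01  2.00150912e+00  3.22634162e-05
  1.90928595e+00  5.82679321e-01]
time_s: 2.65
ee_pos: [-0.1013, 0.0898, 0.3685]
eef_rot: [-3.138, 0.006, 2.893]
force: [-0.9, 1.5, -0.7]
grip_width: 0.0942
[ 2.14603935e+00 -7.89278585e-01  2.00213064e+00 -1.65649480e-03
  1.93581500e+00  8.23491763e-01]
```

```bash
cat >> h.py <<'E'
from scipy.spatial.transform import Rotation as Ro
def pose():
    o=ctrl.get_obs();return np.array(o['ee_pos']),Ro.from_euler('xyz',o['eef_rot']).as_matrix(),o
def go(*pts):
    p,R,o=pose()
    print('p',np.round(p*1000),'toolz',np.round(R[:,2],3),'tooly',np.round(R[:,1],3),'q',np.round(o['qpos'],2),'F',np.round(o['force'],1),'g',o['grip_width'],'t',o['time_s'])
    for q in pts:
        d=R.T@(np.array(q,float)/1000-p)*1000;n=int(np.ceil(np.linalg.norm(d)/60))
        print(q,'rows',n,'each',np.round(d/max(n,1),1),'total',np.round(d,1));p=np.array(q,float)/1000
E
python3 -c "
from h import *
go((0,300,400),(300,250,400),(420,0,400),(300,-350,400),(50,-550,400))"
```

```text
p [-101.   90.  369.] toolz [ 0.005 -0.005 -1.   ] tooly [ 0.246  0.969 -0.004] q [ 2.15 -0.79  2.   -0.    1.94  0.82] F [-0.9  1.5 -0.7] g 0.0941940166339286 t 2.65
(0, 300, 400) rows 4 each [-11.7  57.1  -8. ] total [-46.6 228.6 -32. ]
(300, 250, 400) rows 6 each [-50.5   4.2   0.3] total [-303.1   25.4    1.8]
(420, 0, 400) rows 5 each [-35.6 -42.5   0.4] total [-177.9 -212.7    1.9]
(300, -350, 400) rows 7 each [  4.3 -52.7   0.2] total [  30.1 -368.8    1.2]
(50, -550, 400) rows 6 each [ 32.2 -42.6  -0. ] total [ 193.  -255.4   -0.3]
```

```bash
python3 -m creep '{"xyz": [[-12,57,-8],[-12,57,-8],[-12,57,-8],[-12,57,-8]], "spin": [0,0,0,0]}'; python3 -m creep '{"xyz": [[-60,5,0],[-60,5,0],[-60,5,0],[-60,5,0],[-60,5,0]], "spin": [0,0,0,0,0]}'; python3 -m creep '{"xyz": [[-36,-42,0],[-36,-42,0],[-36,-42,0],[-36,-42,0],[-36,-42,0]], "spin": [0,0,0,0,0]}';python3 -m creep '{"xyz": [[5,-60,0],[5,-60,0],[5,-60,0],[5,-60,0],[5,-60,0]], "spin": [0,0,0,0,0]}';python3 -c "
from h import *
go((300,-350,400),(50,-550,400))"
```

```text
time_s: 3.15
ee_pos: [-0.0148, 0.2743, 0.3968]
eef_rot: [-3.139, 0.006, 2.893]
force: [-1.7, -1.2, 0.7]
grip_width: 0.094
time_s: 3.78
ee_pos: [0.2661, 0.2269, 0.3981]
eef_rot: [-3.139, 0.006, 2.893]
force: [0.1, 1.4, 0.4]
grip_width: 0.0938
time_s: 4.4
ee_pos: [0.3876, -0.0216, 0.3998]
eef_rot: [-3.138, 0.006, 2.893]
force: [0.2, 1.2, 0.9]
grip_width: 0.094
time_s: 5.03
ee_pos: [0.2882, -0.3062, 0.4007]
eef_rot: [-3.138, 0.006, 2.894]
force: [1.2, -0.3, 0.2]
grip_width: 0.0943
p [ 288. -306.  401.] toolz [ 0.005 -0.005 -1.   ] tooly [ 0.246  0.969 -0.003] q [-0.9  -0.07  1.5   0.    1.71 -2.23] F [ 1.2 -0.3  0.2] g 0.09431622437183813 t 5.025
(300, -350, 400) rows 1 each [-22.2 -39.6   0.9] total [-22.2 -39.6   0.9]
(50, -550, 400) rows 6 each [ 32.2 -42.5  -0.1] total [ 193.2 -255.3   -0.3]
```

```bash
python3 -m creep '{"xyz": [[0,0,0],[0,0,0],[0,0,0],[0,0,0],[0,0,0]], "spin": [0.18,0.18,0.18,0.18,0.18]}'; python3 -m creep '{"xyz": [[0,0,0],[0,0,0],[-40,-41,0],[-40,-41,0],[-40,-41,0]], "spin": [0.18,0.18,0,0,0]}'; python3 -m creep '{"xyz": [[-40,-41,0],[-40,-41,0],[-40,-41,0],[-40,-41,0]], "spin": [0,0,0,0]}';python3 -c "
from h import *
go((0,-750,350))"
```

```text
time_s: 5.65
ee_pos: [0.2893, -0.3044, 0.4005]
eef_rot: [3.139, 0.006, 1.988]
force: [0.4, 0.4, -0.6]
grip_width: 0.0936
time_s: 6.28
ee_pos: [0.1728, -0.433, 0.4006]
eef_rot: [3.137, 0.005, 1.634]
force: [1.3, -0.3, 1.2]
grip_width: 0.0942
time_s: 6.78
ee_pos: [0.0191, -0.6031, 0.4005]
eef_rot: [3.137, 0.005, 1.634]
force: [1.2, 0.5, 1.1]
grip_width: 0.094
p [  19. -603.  400.] toolz [ 0.005 -0.004 -1.   ] tooly [0.998 0.063 0.005] q [-1.6   0.37  0.98  0.01  1.78 -1.66] F [1.2 0.5 1.1] g 0.09404865068020841 t 6.775
(0, -750, 350) rows 3 each [-48.4  -9.5  17. ] total [-145.2  -28.5   51. ]
```

```bash
python3 -m creep '{"xyz": [[-50,-3,0],[-50,-3,0],[-50,-3,0],[-50,-3,0]], "spin": [0,0,0,0]}';python3 -c "
from h import *
go()"; python3 -m creep '{"xyz": [[-50,0,0],[-50,0,0]], "spin": [0,0]}';python3 -c "
from h import *
go()"
```

```text
time_s: 7.28
ee_pos: [0.0202, -0.7524, 0.3841]
eef_rot: [3.138, 0.023, 1.634]
force: [-0.7, 23.0, 16.9]
grip_width: 0.0938
p [  20. -752.  384.] toolz [ 0.005 -0.023 -1.   ] tooly [0.998 0.063 0.004] q [-1.59  0.88  0.23  0.01  2.01 -1.65] F [-0.7 23.  16.9] g 0.09384471973637695 t 7.275
time_s: 7.52
ee_pos: [0.0246, -0.7846, 0.3509]
eef_rot: [3.139, 0.075, 1.634]
force: [-0.1, 0.7, 0.6]
grip_width: 0.094
p [  25. -785.  351.] toolz [ 0.007 -0.074 -0.997] tooly [0.998 0.063 0.002] q [-1.59  0.92  0.24  0.01  1.91 -1.65] F [-0.1  0.7  0.6] g 0.09401541291779066 t 7.525
```

```bash
python3 -m creep '{"xyz": [[-50,0,-30],[-50,0,-30],[-50,0,-30],[-50,0,-30]], "spin": [0,0,0,0]}';python3 -c "
from h import *
go()"
```

```text
time_s: 8.02
ee_pos: [0.0302, -0.7957, 0.4009]
eef_rot: [-3.14, 0.21, 1.633]
force: [0.3, -0.7, -0.3]
grip_width: 0.0938
p [  30. -796.  401.] toolz [ 0.012 -0.209 -0.978] tooly [ 0.998  0.062 -0.002] q [-1.58  0.86  0.24  0.01  1.83 -1.64] F [ 0.3 -0.7 -0.3] g 0.0938244633022821 t 8.025
```

```bash
python3 -m creep '{"xyz": [[-50,0,-20],[-50,0,-20],[-50,0,-20],[-50,0,-20]], "spin": [0,0,0,0]}';python3 -c "
from h import *
go()"
```

```text
time_s: 8.52
ee_pos: [0.0351, -0.8148, 0.4299]
eef_rot: [-3.138, 0.333, 1.634]
force: [0.1, -0.2, -0.5]
grip_width: 0.0937
p [  35. -815.  430.] toolz [ 0.017 -0.326 -0.945] tooly [ 0.998  0.062 -0.004] q [-1.58  0.83  0.24  0.02  1.74 -1.63] F [ 0.1 -0.2 -0.5] g 0.09371670202811364 t 8.525
```

```bash
python3 -m creep '{"xyz": [[-50,0,-20],[-50,0,-20],[-50,0,-20],[-50,0,-20],[-50,0,-20]], "spin": [0,0,0,0,0]}';python3 -c "
from h import *
go((150,-550,450),(300,-250,400),(400,-60,330),(424,-30,200))"
```

```text
time_s: 9.15
ee_pos: [0.0395, -0.8227, 0.4915]
eef_rot: [-3.135, 0.489, 1.635]
force: [0.3, 1.2, 0.6]
grip_width: 0.0939
p [  39. -823.  491.] toolz [ 0.023 -0.469 -0.883] tooly [ 0.998  0.061 -0.006] q [-1.58  0.77  0.24  0.03  1.65 -1.63] F [0.3 1.2 0.6] g 0.09389249104374402 t 9.15
(150, -550, 450) rows 5 each [ 50.7  25.4 -17.8] total [253.5 127.2 -88.8]
(300, -250, 400) rows 6 each [ 46.6  28.  -15.5] total [279.3 168.2 -93.1]
(400, -60, 330) rows 4 each [48.7 27.9 -6.3] total [194.6 111.8 -25. ]
(424, -30, 200) rows 3 each [28.7  8.9 33.7] total [ 86.1  26.6 101.2]
```

```bash
python3 - <<'E'
from h import *
D=load('side0.png');S=load('scene0.png')
for n,u,v,z in [('card c',276,214,.028),('card TL',253,200,.028),('card BL',251,219,.028),('card TR',302,208,.028),('cutter R',235,208,.015),('cutter L of handle',202,202,.015),('wheel',185,201,.01),('cups',307,289,.1),('bottle',298,337,.2),('pepper',228,136,.09),('cheese',268,131,.1)]:
    print(n,np.round(onz(D,u,v,z)*1000))
E
python3 -m creep '{"xyz": [[51,25,-18],[51,25,-18],[51,25,-18],[51,25,-18],[51,25,-18]], "spin": [0,0,0,0,0]}';python3 -m creep '{"xyz": [[47,28,-15],[47,28,-15],[47,28,-15],[47,28,-15],[47,28,-15]], "spin": [0,0,0,0,0]}';python3 -c "
from h import *
go((300,-250,400),(410,-50,340))"
```

```text
card c [434. -32.  28.]
card TL [511. -67.  28.]
card BL [509.  -6.  28.]
card TR [356. -62.  28.]
cutter R [564. -38.  15.]
cutter L of handle [670. -43.  15.]
wheel [725. -41.  10.]
cups [326. 191. 100.]
bottle [348. 320. 200.]
pepper [ 614. -246.   90.]
cheese [ 492. -275.  100.]
time_s: 9.78
ee_pos: [0.1322, -0.5947, 0.4618]
eef_rot: [-3.136, 0.489, 1.633]
force: [0.8, -1.4, 1.1]
grip_width: 0.0941
time_s: 10.4
ee_pos: [0.257, -0.3445, 0.4174]
eef_rot: [-3.137, 0.489, 1.632]
force: [1.5, -0.6, -0.4]
grip_width: 0.0939
p [ 257. -344.  417.] toolz [ 0.024 -0.469 -0.883] tooly [ 0.998  0.059 -0.004] q [-0.83 -0.28  1.7  -0.31  1.35 -0.88] F [ 1.5 -0.6 -0.4] g 0.09390896690931691 t 10.4
(300, -250, 400) rows 2 each [ 44.6  24.3 -13.9] total [ 89.1  48.6 -27.8]
(410, -50, 340) rows 4 each [49.6 30.5 -9.5] total [198.5 121.9 -38.1]
```

```bash
python3 -m creep '{"xyz": [[45,24,-14],[45,24,-14]], "spin": [0,0]}';python3 -m creep '{"xyz": [[50,32,-5],[50,32,-5],[50,32,-5],[50,32,-5]], "spin": [0,0,0,0]}';python3 - <<'E'
from h import *
go((424,-60,180)); snap('wrist','w1.png')
E
```

```text
time_s: 10.65
ee_pos: [0.2992, -0.2492, 0.3999]
eef_rot: [-3.138, 0.488, 1.632]
force: [-0.1, 0.2, -0.3]
grip_width: 0.094
time_s: 11.15
ee_pos: [0.416, -0.0554, 0.3229]
eef_rot: [-3.138, 0.487, 1.633]
force: [1.0, -1.1, 1.0]
grip_width: 0.0944
p [416. -55. 323.] toolz [ 0.026 -0.467 -0.884] tooly [ 0.998  0.061 -0.003] q [ 0.08 -0.07  1.73 -0.49  1.5   0.06] F [ 1.  -1.1  1. ] g 0.09435613694271536 t 11.15
(424, -60, 180) rows 3 each [20.8  2.7 42.9] total [ 62.4   8.1 128.7]
```

View pics/w1.png

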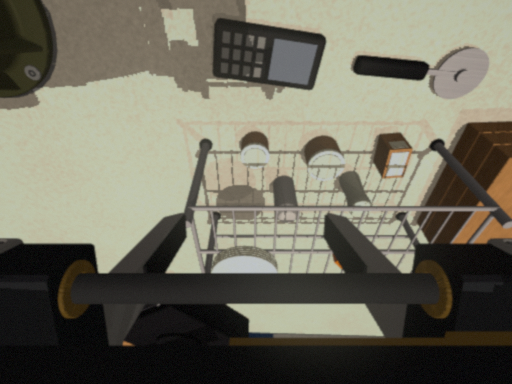

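Run:
```python
import cv2
a=cv2.imread('pics/w1.png')[115:225,180:450]
cv2.imwrite('pics/z5.png',cv2.resize(a,None,fx=2.9,fy=2.9,interpolation=cv2.INTER_CUBIC))
```

```text
(no output)
```

View pics/z5.png

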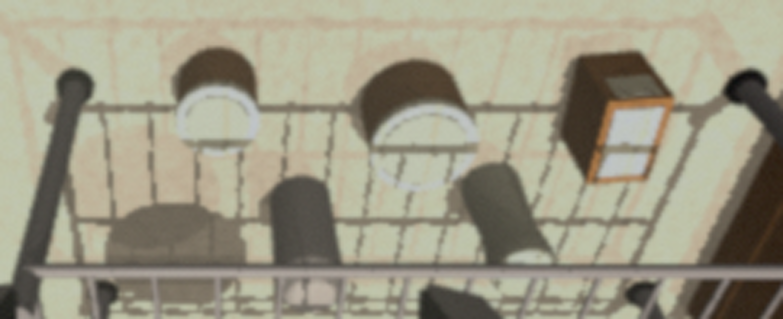

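Run:
```python
from h import *
W=load('w1.png');S=load('scene0.png');D=load('side0.png')
z=lambda u,v:(180+u/2.9,115+v/2.9)
z1=lambda u,v:(140+u/4.2,90+v/4.2); z2=lambda u,v:(150+u/4.2,70+v/4.2)
for n,u,v,h in [('pot',218,120,.048),('tub',424,146,.054),('cA',610,100,.054),('cB',672,97,.054),('cC',647,178,.054),('cD',590,182,.054),('post1',73,88,0.005),('post2',745,90,.005),('rail1',140,268,.175),('rail2',690,268,.175)]:
    print(n,np.round(onz(W,*z(u,v),h)*1000))
print('tub',tri([(W,*z(424,146)),(S,*z1(417,362)),(D,*z2(405,370))]),'pot',tri([(W,*z(218,120)),(S,*z1(557,330)),(D,*z2(568,406))]))
```

```text
pot [ 424. -189.   48.]
tub [ 549. -196.   54.]
cA [ 648. -157.   54.]
cB [ 683. -152.   54.]
cC [ 693. -211.   54.]
cD [ 659. -217.   54.]
post1 [ 331. -200.    5.]
post2 [ 762. -174.    5.]
rail1 [ 387. -189.  175.]
rail2 [ 649. -172.  175.]
tub [ 0.547845   -0.19332562  0.05434327] pot [ 0.4234409  -0.18674443  0.0452682 ]
```

Run:
```python
from h import *
p,R,o=pose(); zt=R[:,2]
T=np.array([424,-186,30.]); a=T-110*zt; b=T-3*zt
go(a,b)
```

```text
p [418. -52. 320.] toolz [ 0.023 -0.466 -0.884] tooly [ 0.998  0.063 -0.007] q [ 0.09 -0.06  1.73 -0.49  1.5   0.07] F [ 1.1  1.7 -4.5] g 0.09423310413286883 t 11.2
[ 421.46816583 -134.72754412  127.28681865] rows 4 each [ 4.   0.  52.3] total [ 16.1   0.  209. ]
[ 423.93094998 -184.60166029   32.65327687] rows 2 each [ 0.   0.  53.5] total [  0.   0. 107.]
```

```bash
python3 -m creep '{"xyz": [[4,0,52],[4,0,52],[4,0,52],[4,0,52]], "spin": [0,0,0,0]}';python3 - <<'E'
from h import *
go((423.9,-184.6,32.7)); snap('wrist','w2.png');snap('scene','s2.png')
E
```

```text
time_s: 11.7
ee_pos: [0.4194, -0.141, 0.1307]
eef_rot: [-3.138, 0.486, 1.633]
force: [0.8, -0.6, -0.7]
grip_width: 0.0939
p [ 419. -141.  131.] toolz [ 0.025 -0.467 -0.884] tooly [ 0.998  0.06  -0.003] q [-0.13  0.13  2.   -0.58  1.    0.13] F [ 0.8 -0.6 -0.7] g 0.0939047673201946 t 11.7
(423.9, -184.6, 32.7) rows 2 each [ 3.5  1.1 53.6] total [  7.1   2.2 107.1]
```

View pics/w2.png

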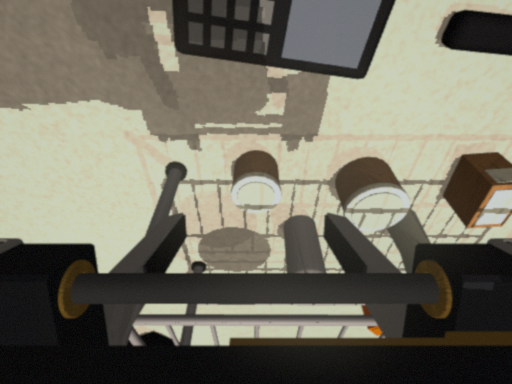

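View pics/s2.png

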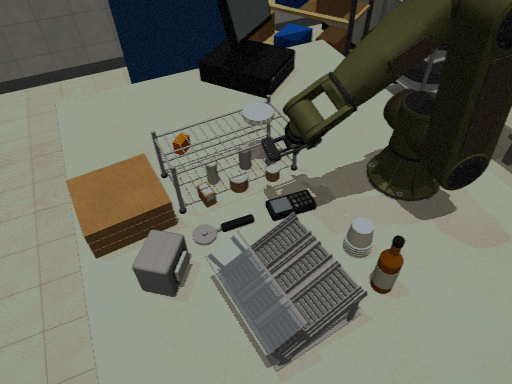

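```bash
python3 -m creep '{"xyz": [[3,1,50],[3,1,50],[1,0,7]], "spin": [0,0,0]}';python3 - <<'E'
from h import *
go((423.9,-184.6,32.7)); snap('wrist','w3.png')
E
```

```text
time_s: 12.18
ee_pos: [0.4231, -0.1844, 0.0334]
eef_rot: [-3.133, 0.487, 1.633]
force: [-0.7, -0.2, -0.5]
grip_width: 0.094
p [ 423. -184.   33.] toolz [ 0.021 -0.467 -0.884] tooly [ 0.998  0.058 -0.007] q [-0.23  0.33  2.04 -0.71  0.76  0.24] F [-0.7 -0.2 -0.5] g 0.09404444656854742 t 12.175
(423.9, -184.6, 32.7) rows 1 each [0.1 0.8 0.7] total [0.1 0.8 0.7]
```

View pics/w3.png

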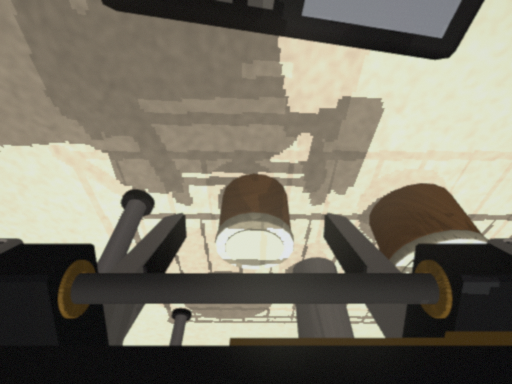

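```bash
python3 -m creep '{"xyz": [[0,0,0],[0,0,0],[0,0,0],[0,0,0],[0,0,0]], "spin": [0,0,0,0,0]}' 40 10;python3 - <<'E'
from h import *
p,R,o=pose();go(p*1000+[-10,72,2])
E
```

```text
time_s: 12.85
ee_pos: [0.4234, -0.1841, 0.0339]
eef_rot: [-3.136, 0.487, 1.633]
force: [-1.4, 1.8, 4.2]
grip_width: 0.0508
p [ 423. -184.   34.] toolz [ 0.023 -0.467 -0.884] tooly [ 0.998  0.06  -0.005] q [-0.23  0.33  2.04 -0.71  0.76  0.24] F [-1.4  1.8  4.2] g 0.05084110310058 t 12.85
[ 413.36877108 -112.06950349   35.86865548] rows 2 each [ 31.6  -2.8 -17.8] total [ 63.1  -5.7 -35.6]
```

```bash
python3 -m creep '{"xyz": [[0,0,-2],[21,-2,-11],[21,-2,-11],[21,-2,-11],[0,0,2]], "spin": [0,0,0,0,0]}';python3 -m creep '{"xyz": [[0,0,0],[0,0,0],[0,0,0],[0,0,-40],[0,0,-50]], "spin": [0,0,0,0,0]}' 94;python3 - <<'E'
from h import *
p,R,o=pose();zt=R[:,2]; T=np.array([548,-194,32.]); go(T-110*zt,T-3*zt)
im,_=snap('wrist','w4.png');
E
```

```text
time_s: 13.48
ee_pos: [0.4133, -0.1126, 0.0336]
eef_rot: [-3.136, 0.487, 1.635]
force: [-2.0, 7.0, 13.2]
grip_width: 0.0508
time_s: 14.1
ee_pos: [0.4103, -0.0713, 0.1134]
eef_rot: [-3.133, 0.486, 1.633]
force: [0.5, 1.2, 0.3]
grip_width: 0.094
p [410. -71. 113.] toolz [ 0.021 -0.467 -0.884] tooly [ 0.998  0.059 -0.008] q [ 0.04  0.15  2.03 -0.57  1.04  0.3 ] F [0.5 1.2 0.3] g 0.09400416341765869 t 14.1
[ 545.72963139 -142.64690849  129.2507348 ] rows 3 each [-25.9  43.6   7.4] total [-77.8 130.9  22.1]
[ 547.93808086 -192.59946114   34.65229277] rows 2 each [-0.   0.  53.5] total [ -0.   0. 107.]
```

View pics/w4.png

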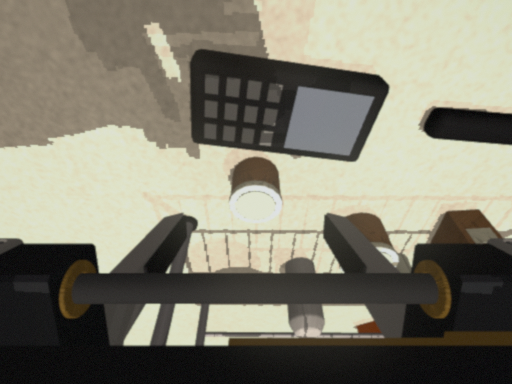

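```bash
python3 -m creep '{"xyz": [[-19,33,5],[-19,33,6],[-19,33,6],[-20,32,6],[0,0,0]], "spin": [0,0,0,0,0]}';python3 - <<'E'
from h import *
p,R,o=pose();zt=R[:,2]; T=np.array([548,-192,32.]); go(T-3*zt)
im,_=snap('wrist','w5.png');
E
```

```text
time_s: 14.78
ee_pos: [0.5475, -0.1437, 0.1275]
eef_rot: [-3.135, 0.487, 1.632]
force: [0.2, 0.9, 0.4]
grip_width: 0.0941
p [ 548. -144.  127.] toolz [ 0.022 -0.467 -0.884] tooly [ 0.998  0.058 -0.005] q [-0.1   0.4   1.66 -0.55  1.08  0.11] F [0.2 0.9 0.4] g 0.09408597762842041 t 14.775
[ 547.93271797 -190.59821949   34.65150609] rows 2 each [ 1.  -0.9 52. ] total [  2.   -1.8 104. ]
```

View pics/w5.png

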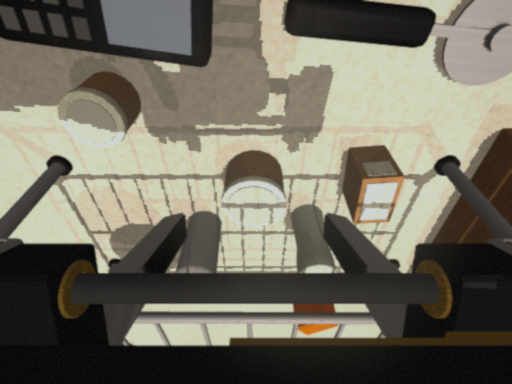

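```bash
python3 -m creep '{"xyz": [[1,-1,50],[1,-1,46],[0,0,8],[0,0,0]], "spin": [0,0,0,0]}';python3 -m creep '{"xyz": [[0,0,0],[0,0,0],[0,0,0],[0,0,0],[0,0,0]], "spin": [0,0,0,0,0]}' 50 12;python3 - <<'E'
from h import *
p,R,o=pose();go(p*1000+[0,78,0])
im,_=snap('wrist','w6.png');
E
```

```text
time_s: 15.32
ee_pos: [0.5469, -0.1889, 0.0358]
eef_rot: [-3.136, 0.487, 1.633]
force: [0.4, -0.6, 1.1]
grip_width: 0.0938
time_s: 15.95
ee_pos: [0.5472, -0.1891, 0.0356]
eef_rot: [-3.136, 0.487, 1.633]
force: [0.0, 4.1, 4.9]
grip_width: 0.0633
p [ 547. -189.   36.] toolz [ 0.024 -0.467 -0.884] tooly [ 0.998  0.06  -0.005] q [-0.18  0.54  1.7  -0.63  0.88  0.16] F [0.  4.1 4.9] g 0.0632933357234521 t 15.95
[ 547.21602008 -111.08386695   35.5808115 ] rows 2 each [ 34.4   2.3 -18.2] total [ 68.8   4.7 -36.4]
```

View pics/w6.png

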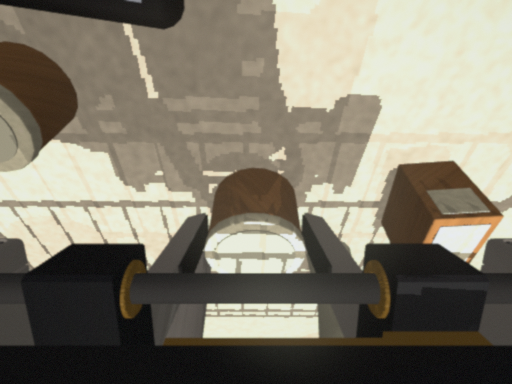

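```bash
python3 -m creep '{"xyz": [[0,0,-2],[23,1.5,-12],[23,1.5,-12],[23,1.5,-12],[0,0,2]], "spin": [0,0,0,0,0]}';python3 -m creep '{"xyz": [[0,0,0],[0,0,0],[0,0,0],[0,0,-40],[0,0,-50]], "spin": [0,0,0,0,0]}' 94;python3 - <<'E'
from h import *
p,R,o=pose();zt=R[:,2]; T=np.array([671,-183,32.]); go(T-110*zt,T-3*zt)
im,_=snap('wrist','w7.png');
E
```

```text
time_s: 16.62
ee_pos: [0.5472, -0.1095, 0.0353]
eef_rot: [-3.136, 0.487, 1.635]
force: [-3.6, 9.1, 15.4]
grip_width: 0.0637
time_s: 17.25
ee_pos: [0.5439, -0.0692, 0.1143]
eef_rot: [-3.133, 0.486, 1.633]
force: [-0.1, -0.8, 0.9]
grip_width: 0.0942
p [544. -69. 114.] toolz [ 0.02  -0.467 -0.884] tooly [ 0.998  0.059 -0.008] q [ 0.04  0.42  1.67 -0.55  1.12  0.24] F [-0.1 -0.8  0.9] g 0.0941808598804706 t 17.25
[ 668.74635167 -131.63034005  129.24237299] rows 3 each [-23.   40.3   6.2] total [-69.  120.9  18.5]
[ 670.93853686 -181.59900927   34.65206472] rows 2 each [-0.   0.  53.5] total [ -0.   0. 107.]
```

View pics/w7.png

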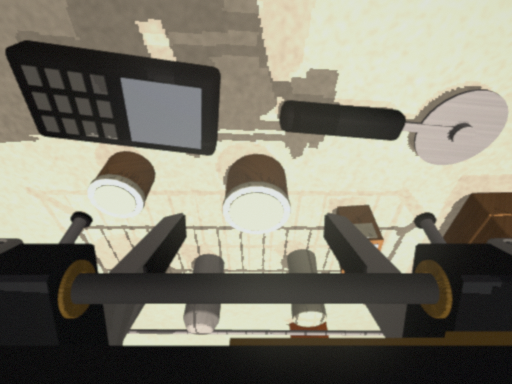

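```bash
python3 - <<'E'
from h import *
D=load('side0.png');S=load('scene0.png')
print([np.round(tri([(S,*a),(D,*b)])*1000) for a,b in [((156,159),(172,85.5)),((176,205),(167,164)),((175,209),(170,171))]])
E
python3 -m creep '{"xyz": [[-17,40,5],[-17,40,6],[-17,35,6],[0,0,0]], "spin": [0,0,0,-0.1]}';python3 - <<'E'
from h import *
p,R,o=pose();zt=R[:,2]; T=np.array([668,-164,32.]); go(T-3*zt)
im,_=snap('wrist','w8.png');
E
```

```text
[array([ 802., -383.,   89.]), array([ 784., -127.,   86.]), array([ 782., -117.,   72.])]
time_s: 17.8
ee_pos: [0.6638, -0.1168, 0.1215]
eef_rot: [-3.082, 0.483, 1.747]
force: [-0.9, -0.1, -0.3]
grip_width: 0.0944
p [ 664. -117.  122.] toolz [ 0.022 -0.467 -0.884] tooly [ 0.988  0.148 -0.053] q [-0.04  0.64  1.3  -0.52  1.2  -0.01] F [-0.9 -0.1 -0.3] g 0.09436061414730258 t 17.8
[ 667.93310991 -162.59820405   34.65150784] rows 2 each [-0.1  1.  49.1] total [-0.2  2.  98.3]
```

View pics/w8.png

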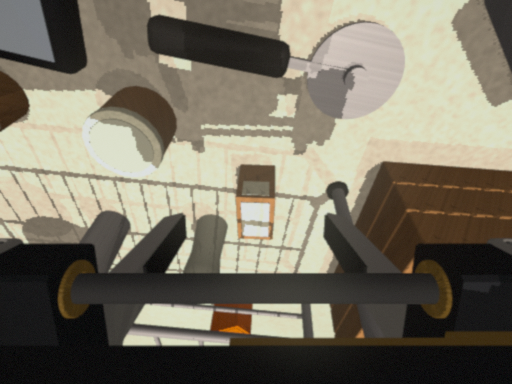

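```bash
python3 -m creep '{"xyz": [[0,1,50],[0,1,46],[0,0,4],[0,0,0]], "spin": [0,0,0,0]}';python3 -m creep '{"xyz": [[0,0,0],[0,0,0],[0,0,0],[0,0,0],[0,0,0]], "spin": [0,0,0,0,0]}' 25 12;python3 - <<'E'
from h import *
p,R,o=pose();go(p*1000+[-20,67,0])
E
```

```text
time_s: 18.35
ee_pos: [0.6673, -0.1613, 0.0352]
eef_rot: [-3.084, 0.484, 1.745]
force: [0.6, 0.5, 0.6]
grip_width: 0.0939
time_s: 18.98
ee_pos: [0.6669, -0.1617, 0.0338]
eef_rot: [-3.083, 0.483, 1.746]
force: [-0.0, -0.0, -0.3]
grip_width: 0.0473
p [ 667. -162.   34.] toolz [ 0.023 -0.467 -0.884] tooly [ 0.988  0.147 -0.052] q [-0.11  0.76  1.33 -0.56  1.05  0.02] F [-0.  -0.  -0.3] g 0.04730938701337147 t 18.975
[646.86860388 -94.71118331  33.84586628] rows 2 each [ 30.8  -4.9 -15.9] total [ 61.5  -9.9 -31.8]
```

```bash
python3 -m creep '{"xyz": [[0,0,0],[0,0,0]], "spin": [0,0]}';python3 -m creep '{"xyz": [[20,-3,-10],[20,-3,-11],[21,-3,-11]], "spin": [0,0,0]}'; python3 -c "
from h import *
snap('wrist','w9.png')"
```

```text
time_s: 19.23
ee_pos: [0.6669, -0.1617, 0.0338]
eef_rot: [-3.083, 0.483, 1.746]
force: [0.5, -1.1, 0.9]
grip_width: 0.0385
time_s: 19.6
ee_pos: [0.6471, -0.0927, 0.034]
eef_rot: [-3.082, 0.483, 1.747]
force: [0.5, 0.6, -0.7]
grip_width: 0.0381
```

View pics/w9.png

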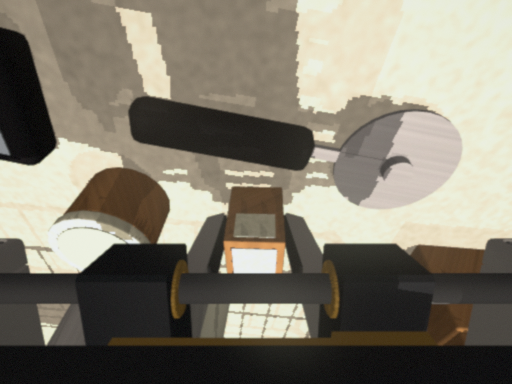

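```bash
python3 -m creep '{"xyz": [[0,0,0],[0,0,0],[0,0,0],[0,0,-40],[0,0,-60]], "spin": [0,0,0,0,0]}' 94;python3 -c "
from h import *
go((600,0,350),(450,200,420),(200,450,430),(20,550,430))"
```

```text
time_s: 20.27
ee_pos: [0.6446, -0.0488, 0.1222]
eef_rot: [-3.079, 0.483, 1.746]
force: [1.3, -0.2, -0.5]
grip_width: 0.0845
p [645. -49. 122.] toolz [ 0.019 -0.467 -0.884] tooly [ 0.988  0.146 -0.055] q [ 0.06  0.61  1.35 -0.52  1.24  0.09] F [ 1.3 -0.2 -0.5] g 0.08453128551523839 t 20.275
(600, 0, 350) rows 4 each [-14.1 -12.4 -56.3] total [ -56.3  -49.6 -225. ]
(450, 200, 420) rows 5 each [ 33.  -24.6 -31.6] total [ 165.1 -122.9 -158.2]
(200, 450, 430) rows 6 each [ 42.  -35.2 -21.7] total [ 252.  -211.1 -130.4]
(20, 550, 430) rows 4 each [ 28.8 -40.8 -12.5] total [ 115.  -163.2  -50.2]
```

```bash
python3 -m creep '{"xyz": [[-14,-12,-56],[-14,-12,-56],[-14,-12,-56],[-14,-12,-56]], "spin": [0,0,0,0]}'; python3 -m creep '{"xyz": [[33,-25,-32],[33,-25,-32],[33,-25,-32],[33,-25,-32],[33,-25,-32]], "spin": [0,0,0,0,0]}'; python3 -m creep '{"xyz": [[47,-40,-23],[47,-40,-23],[47,-40,-23],[47,-40,-23],[47,-40,-23]], "spin": [0,0,0,0,0]}'; python3 -m creep '{"xyz": [[29,-41,-12],[29,-41,-12],[29,-41,-12],[29,-41,-12]], "spin": [0,0,0,0]}';python3 -c "
from h import *
go((0,800,450)); snap('scene','s3.png');snap('side','d3.png')"
```

```text
time_s: 20.78
ee_pos: [0.601, 0.0004, 0.3511]
eef_rot: [-3.083, 0.483, 1.746]
force: [-0.0, -0.3, 0.1]
grip_width: 0.0945
time_s: 21.4
ee_pos: [0.4479, 0.2014, 0.421]
eef_rot: [-3.083, 0.483, 1.746]
force: [0.5, 0.3, 0.8]
grip_width: 0.0937
time_s: 22.02
ee_pos: [0.2231, 0.419, 0.4233]
eef_rot: [-3.083, 0.483, 1.746]
force: [1.6, 1.1, -0.2]
grip_width: 0.0939
time_s: 22.52
ee_pos: [0.0423, 0.518, 0.4203]
eef_rot: [-3.083, 0.483, 1.746]
force: [-0.1, 0.4, 0.6]
grip_width: 0.0938
p [ 42. 518. 420.] toolz [ 0.023 -0.467 -0.884] tooly [ 0.988  0.147 -0.052] q [ 1.46  0.49  0.85 -0.1   2.28  1.25] F [-0.1  0.4  0.6] g 0.09382338130465007 t 22.525
(0, 800, 450) rows 5 each [ 47.7  -0.4 -31.8] total [ 238.6   -2.  -158.9]
```

View pics/s3.png

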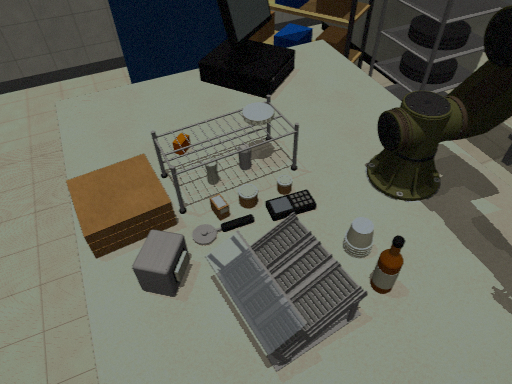

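View pics/d3.png

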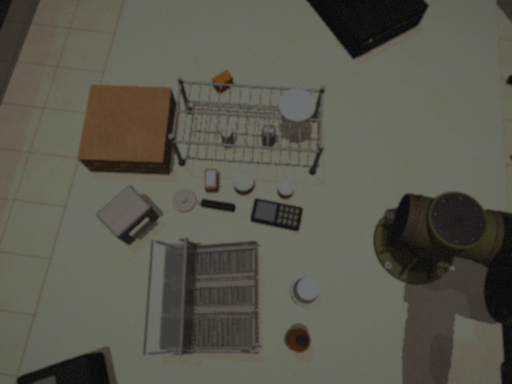

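```bash
python3 -m creep '{"xyz": [[50,-14,-30],[50,-14,-30],[50,-10,-30],[50,-10,-30]], "spin": [0,0,0,0]}'; python3 -c "
from h import *
go()"; python3 -m creep '{"xyz": [[50,0,-20],[50,0,-20],[50,0,-20],[50,0,-20]], "spin": [0,0,0,0]}'; python3 -c "
from h import *
go()"
```

```text
time_s: 23.12
ee_pos: [-0.0202, 0.6376, 0.3899]
eef_rot: [-3.086, 0.461, 1.743]
force: [0.5, 0.7, 0.6]
grip_width: 0.0941
p [-20. 638. 390.] toolz [ 0.022 -0.447 -0.894] tooly [ 0.988  0.147 -0.049] q [ 1.56  0.9   0.24 -0.04  2.46  1.37] F [0.5 0.7 0.6] g 0.09408850878523672 t 23.125
time_s: 23.62
ee_pos: [-0.0441, 0.6931, 0.3104]
eef_rot: [-3.099, 0.369, 1.738]
force: [1.1, 0.5, -0.7]
grip_width: 0.0942
p [-44. 693. 310.] toolz [ 0.018 -0.363 -0.932] tooly [ 0.988  0.151 -0.04 ] q [ 1.59  1.    0.24 -0.02  2.28  1.42] F [ 1.1  0.5 -0.7] g 0.09423046114477006 t 23.625
```

```bash
python3 -m creep '{"xyz": [[36,5,-50],[36,5,-50],[36,5,-50],[36,5,-50]], "spin": [0,0,0,0]}'; python3 -c "
from h import *
go()"; python3 -m creep '{"xyz": [[45,0,-40],[45,0,-40],[45,0,-40],[45,0,-40]], "spin": [0,0,0,0]}'; python3 -c "
from h import *
go()"
```

```text
time_s: 24.12
ee_pos: [-0.0392, 0.6963, 0.3582]
eef_rot: [-3.112, 0.253, 1.735]
force: [-1.2, -0.0, -0.7]
grip_width: 0.094
p [-39. 696. 358.] toolz [ 0.012 -0.251 -0.968] tooly [ 0.987  0.156 -0.029] q [ 1.58  0.92  0.24 -0.01  2.24  1.41] F [-1.2 -0.  -0.7] g 0.0940068328682885 t 24.125
time_s: 24.62
ee_pos: [-0.057, 0.7156, 0.3713]
eef_rot: [-3.122, 0.137, 1.732]
force: [0.8, -0.2, -0.1]
grip_width: 0.0936
p [-57. 716. 371.] toolz [ 0.003 -0.138 -0.99 ] tooly [ 0.987  0.158 -0.019] q [1.6  0.9  0.24 0.   2.15 1.44] F [ 0.8 -0.2 -0.1] g 0.09363268770522266 t 24.625
```

```bash
python3 -m creep '{"xyz": [[45,8,-40],[45,8,-40],[45,8,-40],[45,8,-40]], "spin": [0,0,0,0]}'; python3 -c "
from h import *
go()"
```

```text
time_s: 25.12
ee_pos: [-0.0415, 0.7294, 0.4047]
eef_rot: [-3.134, 0.012, 1.73]
force: [-0.0, -0.9, 0.5]
grip_width: 0.0942
p [-42. 729. 405.] toolz [-0.005 -0.013 -1.   ] tooly [ 0.987  0.159 -0.007] q [1.58 0.85 0.24 0.01 2.07 1.42] F [-0.  -0.9  0.5] g 0.0942107461456594 t 25.125
```

Run:
```python
import cv2,numpy as np
b=cv2.imread('pics/d3.png')[150:220,180:320];a=cv2.imread('pics/s3.png')[160:230,180:320]
g=lambda i,k:cv2.resize(i,None,fx=k,fy=k,interpolation=cv2.INTER_CUBIC)
cv2.imwrite('pics/z6.png',np.vstack([g(np.clip(b*1.6,0,255).astype(np.uint8),4.2),g(a,4.2)]))
```

```text
(no output)
```

View pics/z6.png

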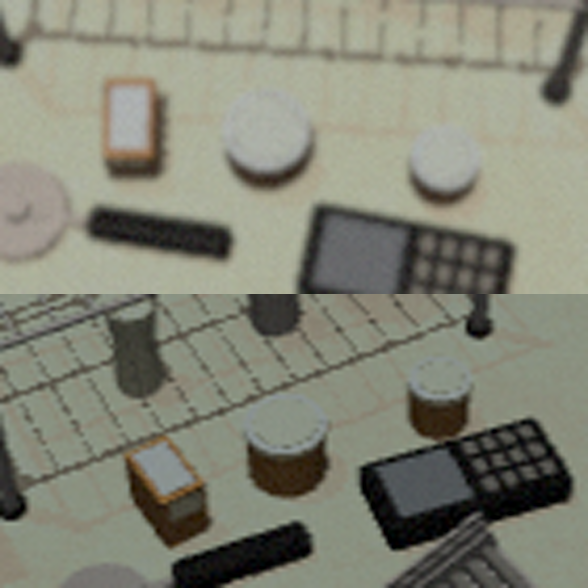

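Run:
```python
from h import *
S=load('s3.png');D=load('d3.png')
a=lambda u,v:(180+u/4.2,150+v/4.2); b=lambda u,v:(180+u/4.2,160+(v-294)/4.2)
for n,A,B,h in [('tub',a(267,132),b(287,424),.054),('pot',a(444,158),b(438,380),.048)]:
    print(n,np.round(onz(D,*A,h)*1000),np.round(onz(S,*B,h)*1000))
print('cart D',[np.round(onz(D,*a(*q),.054)[:2]*1000) for q in [(105,82),(155,80),(157,158),(107,160)]])
print('cart S',[np.round(onz(S,*b(*q),.054)[:2]*1000) for q in [(128,450),(168,436),(207,486),(167,500)]])
go((220,480,420),(500,250,420))
```

```text
tub [ 547. -115.   54.] [ 546. -113.   54.]
pot [ 414. -115.   48.] [ 415. -111.   48.]
cart D [array([ 673., -139.]), array([ 636., -145.]), array([625., -84.]), array([661., -78.])]
cart S [array([ 668., -140.]), array([ 635., -141.]), array([626., -80.]), array([658., -79.])]
p [-42. 729. 405.] toolz [-0.005 -0.013 -1.   ] tooly [ 0.987  0.159 -0.007] q [1.58 0.85 0.24 0.01 2.07 1.42] F [-0.  -0.9  0.5] g 0.0942107461456594 t 25.125
(220, 480, 420) rows 7 each [-41.1  31.2  -1.9] total [-287.9  218.6  -13.5]
(500, 250, 420) rows 7 each [-38.8  34.3   0.2] total [-271.5  240.     1.5]
```

```bash
python3 -m creep '{"xyz": [[-41,31,-2],[-41,31,-2],[-41,31,-2],[-41,31,-2],[-41,31,-2]], "spin": [0,0,0,0,0]}'; python3 -m creep '{"xyz": [[-41,31,-2],[-41,31,0],[-41,31,0],[-39,34,0],[-39,34,0]], "spin": [0,0,0,0,0]}'; python3 -m creep '{"xyz": [[-39,34,0],[-39,34,0],[-39,34,0],[-39,34,0]], "spin": [0,0,0,0]}'; python3 -c "
from h import *
go((546,-114,36),(546,-114,130)); snap('wrist','w10.png')"
```

```text
time_s: 25.75
ee_pos: [0.1367, 0.5596, 0.4169]
eef_rot: [-3.135, 0.013, 1.73]
force: [0.5, 0.9, 0.6]
grip_width: 0.0942
time_s: 26.38
ee_pos: [0.3276, 0.3869, 0.4205]
eef_rot: [-3.136, 0.013, 1.73]
force: [0.1, -0.0, 0.4]
grip_width: 0.0938
time_s: 26.88
ee_pos: [0.4867, 0.2545, 0.4217]
eef_rot: [-3.136, 0.014, 1.73]
force: [-1.0, 0.5, -0.2]
grip_width: 0.0937
p [487. 254. 422.] toolz [-0.003 -0.014 -1.   ] tooly [ 0.987  0.159 -0.006] q [ 0.42  0.25  1.1  -0.01  1.8   0.26] F [-1.   0.5 -0.2] g 0.09370512495956873 t 26.875
(546, -114, 36) rows 9 each [-40.9   0.3  43.4] total [-367.9    2.3  390.8]
(546, -114, 130) rows 2 each [ -0.6  -0.3 -47. ] total [ -1.3  -0.5 -94. ]
```

View pics/w10.png

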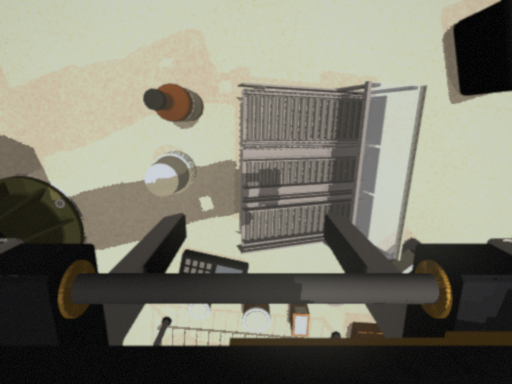

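Run:
```python
import cv2
a=cv2.imread('pics/w10.png')[70:255,228:435]
cv2.imwrite('pics/z7.png',cv2.resize(a,None,fx=3.2,fy=3.2,interpolation=cv2.INTER_CUBIC))
```

```text
(no output)
```

View pics/z7.png

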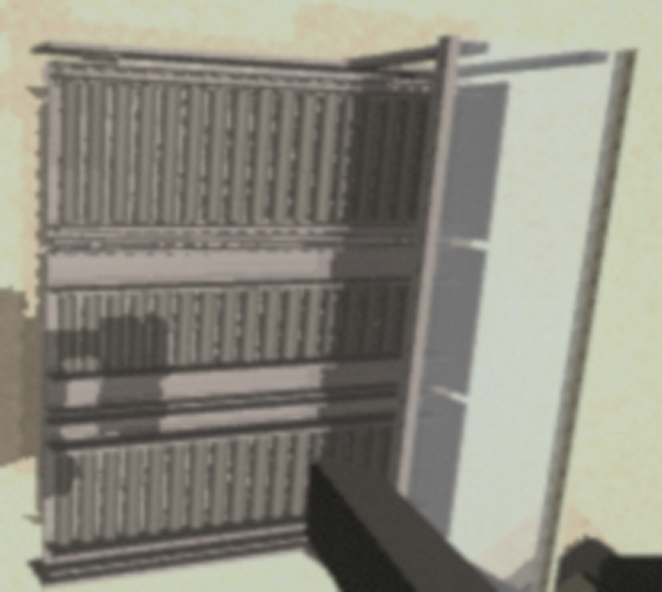

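Run:
```python
from h import *
W=load('w10.png');S=load('scene0.png');D=load('side0.png')
z3=lambda u,v:(135+u/4,230+v/4); z4=lambda u,v:(200+u/3.7,205+v/3.7); z7=lambda u,v:(228+u/3.2,70+v/3.2)
def P(n,*o):
    X=tri(o);print(n,np.round(X*1000,1),[np.round(proj(m,X)-[u,v],1) for m,u,v in o])
P('g+y',(S,*z4(398,455)),(D,*z3(183,495)),(W,*z7(450,40)))
P('g+y WD',(D,*z3(183,495)),(W,*z7(450,40)))
P('g-y',(S,*z4(138,100)),(D,*z3(205,35)))
# lanes: rollers corners at uphill end
P('wide -y up',(D,*z3(473,338)),(W,*z7(58,222)),(S,*z4(520,225)))
P('wide +y up',(D,*z3(473,466)),(W,*z7(65,82)),(S,*z4(597,305)))
P('nar -y up',(D,*z3(470,228)),(W,*z7(48,365)),(S,*z4(440,143)))
P('nar +y up',(D,*z3(470,300)),(W,*z7(48,292)),(S,*z4(488,188)))
P('mid -y up',(D,*z3(470,82)),(W,*z7(52,548)),(S,*z4(355,42)))
P('mid +y up',(D,*z3(470,172)),(W,*z7(55,445)),(S,*z4(408,103)))
```

```text
g+y [630.9 402.8 153.8] [array([-2.6, -1.4]), array([0.3, 1.8]), array([-1.6, -0.8])]
g+y WD [630.1 399.  164.9] [array([0.1, 0.5]), array([0.2, 0.8])]
g-y [669.8 109.  165.3] [array([-0.1, -0. ]), array([0.1, 0.1])]
wide -y up [462.7 284.2 118.4] [array([0.2, 2.2]), array([-1.2,  1.5]), array([-1.6, -0.4])]
wide +y up [453.6 359.4 123.5] [array([-0.2,  0.5]), array([-2.1, -1.9]), array([-2.1, -0.5])]
nar -y up [474.  207.5 120.8] [array([0.6, 0. ]), array([1.6, 1.4]), array([0.9, 0.4])]
nar +y up [466.7 253.2 124.2] [array([ 1. , -0.5]), array([ 1.3, -1.6]), array([-0.5, -0.4])]
mid -y up [490.1 108.6 135.2] [array([-0.4, -1. ]), array([0.6, 0.1]), array([1.2, 0.4])]
mid +y up [481.4 169.4 129.6] [array([-0.3, -0.8]), array([ 0.1, -1.1]), array([ 0.3, -0.2])]
```

```bash
python3 -c "
from h import *
go((546.5,-114,140),(546.5,-114,39))"
```

```text
p [490. 251. 421.] toolz [-0.004 -0.016 -1.   ] tooly [ 0.988  0.155 -0.007] q [ 0.41  0.25  1.09 -0.01  1.8   0.25] F [ 3.3 -2.9 -0.8] g 0.09402744214129331 t 26.925
(546.5, -114, 140) rows 8 each [-45.6   0.1  35.8] total [-365.     1.   286.3]
(546.5, -114, 39) rows 2 each [ 0.8  0.3 50.5] total [  1.5   0.7 101. ]
```

```bash
python3 -m creep '{"xyz": [[-46,0,36],[-46,0,36],[-46,0,36],[-46,0,36]], "spin": [0,0,0,0]}'; python3 -m creep '{"xyz": [[-46,0,36],[-46,0,36],[-46,0,36],[-44,0,36],[0,0,0]], "spin": [0,0,0,0,0]}'; python3 -c "
from h import *
go((546.5,-114,39)); snap('wrist','w11.png')"
```

```text
time_s: 27.42
ee_pos: [0.514, 0.0705, 0.2792]
eef_rot: [-3.136, 0.014, 1.73]
force: [0.3, 0.4, 0.5]
grip_width: 0.0939
time_s: 28.05
ee_pos: [0.5412, -0.112, 0.136]
eef_rot: [-3.131, 0.013, 1.727]
force: [0.1, 1.0, 0.6]
grip_width: 0.0938
p [ 541. -112.  136.] toolz [-0.008 -0.015 -1.   ] tooly [ 0.988  0.155 -0.01 ] q [-0.26  0.38  1.59 -0.02  1.18 -0.41] F [0.1 1.  0.6] g 0.09383446011217478 t 28.05
(546.5, -114, 39) rows 2 each [-0.8  3.  48.5] total [-1.5  5.9 97. ]
```

View pics/w11.png

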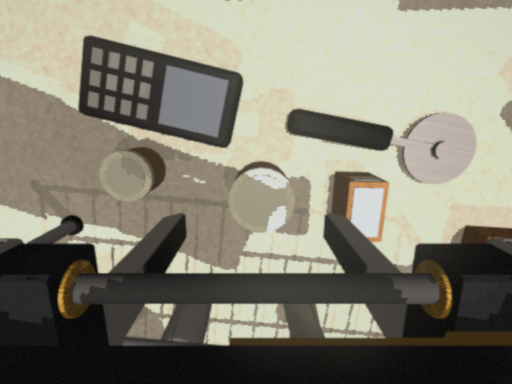

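```bash
python3 -m creep '{"xyz": [[-1,3,48],[-1,3,48],[0,0,0]], "spin": [0,0,0]}'; python3 -m creep '{"xyz": [[0,0,0],[0,0,0],[0,0,0],[0,0,0]], "spin": [0,0,0,0]}' 55 10; python3 -c "
from h import *
go()"
```

```text
time_s: 28.48
ee_pos: [0.547, -0.1111, 0.041]
eef_rot: [-3.131, 0.013, 1.731]
force: [-0.4, -0.5, 1.5]
grip_width: 0.0942
time_s: 28.98
ee_pos: [0.5484, -0.1124, 0.0435]
eef_rot: [-3.135, 0.015, 1.73]
force: [-3.2, 0.7, 8.4]
grip_width: 0.0657
p [ 548. -112.   43.] toolz [-0.004 -0.016 -1.   ] tooly [ 0.987  0.159 -0.006] q [-0.26  0.51  1.64 -0.02  0.99 -0.41] F [-3.2  0.7  8.4] g 0.06567735157758973 t 28.975
```

```bash
python3 -m creep '{"xyz": [[0,0,-20],[0,0,-45],[0,0,-45],[0,0,-45],[0,0,-45]], "spin": [0,0,-0.17,-0.17,-0.17]}'; python3 -m creep '{"xyz": [[0,0,0],[0,0,0],[0,0,0],[0,0,0],[0,0,0]], "spin": [-0.17,-0.17,-0.17,-0.17,-0.17]}';  python3 -m creep '{"xyz": [[0,0,0],[0,0,0]], "spin": [-0.17,-0.03]}'; python3 -c "
from h import *
go((577.4,340.3,240)); snap('wrist','w12.png')"
```

```text
time_s: 29.6
ee_pos: [0.5487, -0.1091, 0.244]
eef_rot: [-3.128, 0.009, 2.246]
force: [0.4, 0.4, -2.0]
grip_width: 0.0661
time_s: 30.22
ee_pos: [0.5488, -0.1092, 0.2424]
eef_rot: [-3.126, -0.005, 3.096]
force: [0.9, -0.3, -1.9]
grip_width: 0.0654
time_s: 30.48
ee_pos: [0.5489, -0.1092, 0.2424]
eef_rot: [-3.127, -0.007, -2.993]
force: [-0.7, 0.2, -2.3]
grip_width: 0.0656
p [ 549. -109.  242.] toolz [-0.005 -0.015 -1.   ] tooly [-0.149  0.989 -0.014] q [-0.25  0.3   1.44 -0.02  1.41 -1.97] F [-0.7  0.2 -2.3] g 0.06556753332220511 t 30.475
(577.4, 340.3, 240) rows 8 each [-11.9  55.   -0.6] total [-95.  440.2  -4.6]
```

View pics/w12.png

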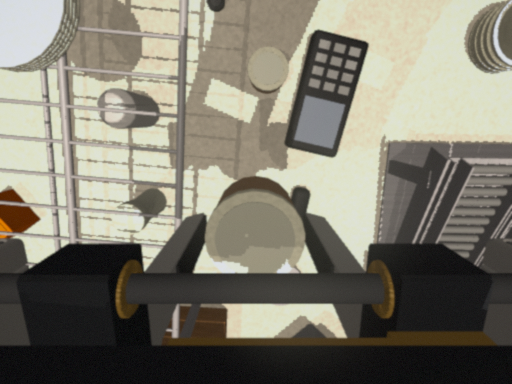

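```bash
python3 -m creep '{"xyz": [[-12,55,0],[-12,55,0],[-12,55,0],[-12,55,0],[-12,55,0]], "spin": [0,0,0,0,0]}'; python3 -m creep '{"xyz": [[-12,55,0],[-12,55,0],[-11,55,0],[0,0,0]], "spin": [0,0,0,0]}'; python3 -c "
from h import *
go((577.4,340.3,150)); snap('wrist','w13.png'); snap('side','d13.png'); snap('scene','s13.png')"
```

```text
time_s: 31.15
ee_pos: [0.5674, 0.1734, 0.238]
eef_rot: [-3.127, -0.007, -2.997]
force: [0.9, -1.1, -1.8]
grip_width: 0.0658
time_s: 31.65
ee_pos: [0.5767, 0.3433, 0.234]
eef_rot: [-3.127, -0.009, -2.992]
force: [-0.5, -1.4, -2.4]
grip_width: 0.0655
p [577. 343. 234.] toolz [-0.007 -0.015 -1.   ] tooly [-0.149  0.989 -0.014] q [ 0.49  0.57  1.07 -0.01  1.51 -1.23] F [-0.5 -1.4 -2.4] g 0.0655147957392158 t 31.65
(577.4, 340.3, 150) rows 2 each [-0.5 -0.9 42. ] total [-1.  -1.9 84. ]
```

View pics/w13.png

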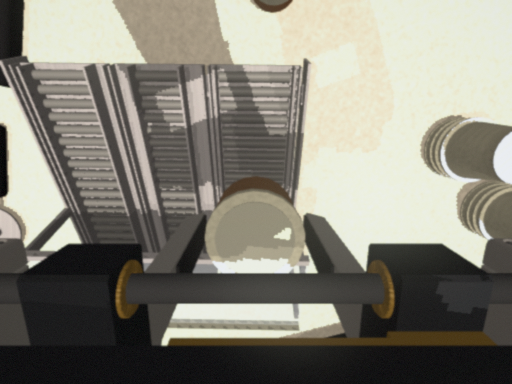

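View pics/s13.png

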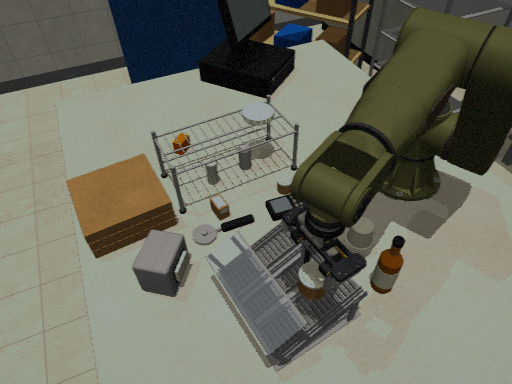

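Run:
```python
import cv2
a=cv2.imread('pics/w13.png')[50:200,10:330]
cv2.imwrite('pics/z8.png',cv2.resize(a,None,fx=2.5,fy=2.5,interpolation=cv2.INTER_CUBIC))
```

```text
(no output)
```

View pics/z8.png

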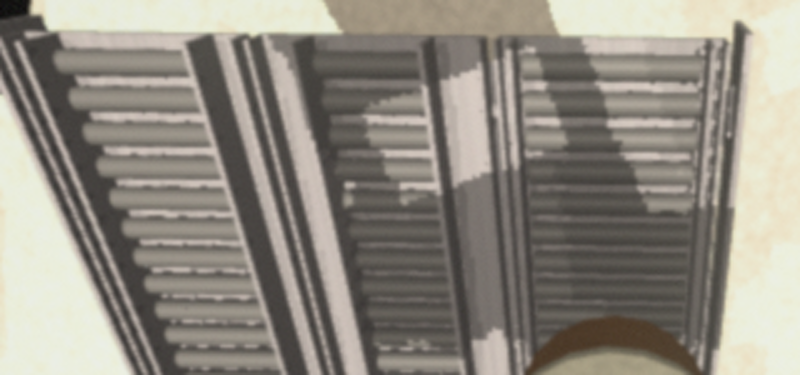

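Run:
```python
from h import *
W=load('w13.png')
z=lambda u,v:(10+u/2.5,50+v/2.5)
d=np.array([.9898,.1426]);c=np.array([-.1426,.9898])
for n,l,r,row,h in [('wide',522,702,65,.119),('wide low',536,686,310,.087),('wide lowrow rail tops',524,694,250,.1),('nar',315,422,65,.119),('nar',372,457,320,.087),('mid',55,188,65,.119),('mid',148,255,285,.09)]:
    a=onz(W,*z(l,row),h)*1000;b=onz(W,*z(r,row),h)*1000
    print(n,'c',round(a[:2]@c,1),round(b[:2]@c,1),'mid',round((a+b)[:2]@c/2,1),'d',round(a[:2]@d,1),round(b[:2]@d,1))
p,R,o=pose();print('TCP d,c',p[:2]@d*1000,p[:2]@c*1000)
```

```text
wide c 219.4 290.6 mid 255.0 d 505.4 505.1
wide low c 219.2 290.3 mid 254.8 d 609.2 608.5
wide lowrow rail tops c 216.0 291.8 mid 253.9 d 579.8 579.2
nar c 136.9 179.6 mid 158.2 d 505.7 505.5
nar c 140.6 181.4 mid 161.0 d 614.8 614.4
mid c 32.1 85.8 mid 58.9 d 506.2 505.9
mid c 36.8 87.6 mid 62.2 d 598.5 598.1
TCP d,c 620.2334306846377 253.50640874750752
```

```bash
python3 -m creep '{"xyz": [[0,0,46],[0,1,46],[0,0,0]], "spin": [0,0,0]}'; python3 -m creep '{"xyz": [[0,0,3],[0,0,3],[0,0,0]], "spin": [0,0,0]}' - 5; python3 -m creep '{"xyz": [[0,0,3],[0,0,3],[0,0,0]], "spin": [0,0,0]}'
```

```text
time_s: 32.17
ee_pos: [0.5764, 0.3377, 0.1409]
eef_rot: [-3.126, -0.012, -2.995]
force: [-0.1, -0.3, -1.4]
grip_width: 0.0655
time_s: 32.55
ee_pos: [0.5772, 0.3395, 0.1381]
eef_rot: [-3.128, -0.006, -2.993]
force: [0.0, -0.5, -2.1]
grip_width: 0.0655
time_s: 32.92
ee_pos: [0.5769, 0.3393, 0.131]
eef_rot: [-3.127, -0.008, -2.993]
force: [0.9, 0.6, -0.5]
grip_width: 0.0657
```

```bash
python3 -c "
from h import *
go(); snap('side','d14.png'); snap('scene','s14.png'); snap('wrist','w14.png')
a=cv2.imread('pics/s14.png')[205:365,230:400];b=cv2.imread('pics/w14.png')
cv2.imwrite('pics/z9.png',np.hstack([cv2.resize(a,(408,384)),b[:,60:450]]))"
```

```text
p [577. 339. 131.] toolz [-0.006 -0.015 -1.   ] tooly [-0.148  0.989 -0.014] q [ 0.48  0.64  1.21 -0.01  1.31 -1.24] F [ 0.9  0.6 -0.5] g 0.06566549856164115 t 32.925
```

View pics/z9.png

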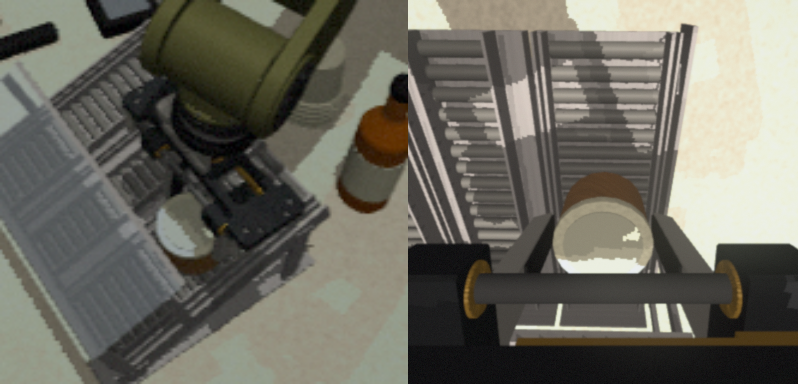

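```bash
python3 -m creep '{"xyz": [[0,1,3],[0,0,2],[0,0,0]], "spin": [0,0,0]}' - 4; python3 -m creep '{"xyz": [[0,0,3],[0,0,2],[0,0,0]], "spin": [0,0,0]}'; python3 -c "
from h import *
go(); snap('scene','s15.png'); snap('wrist','w15.png')
a=cv2.imread('pics/s15.png')[205:365,230:400];b=cv2.imread('pics/w15.png')
cv2.imwrite('pics/z10.png',np.hstack([cv2.resize(a,(408,384)),b[:,60:450]]))"
```

```text
time_s: 33.45
ee_pos: [0.5769, 0.3404, 0.1263]
eef_rot: [-3.127, -0.007, -2.993]
force: [2.0, 0.7, 1.6]
grip_width: 0.0653
time_s: 33.83
ee_pos: [0.5769, 0.3403, 0.1215]
eef_rot: [-3.128, -0.007, -2.993]
force: [2.3, 0.8, 2.8]
grip_width: 0.065
p [577. 340. 121.] toolz [-0.005 -0.015 -1.   ] tooly [-0.148  0.989 -0.014] q [ 0.48  0.65  1.22 -0.01  1.29 -1.23] F [2.3 0.8 2.8] g 0.06502483069356645 t 33.825
```

View pics/z10.png

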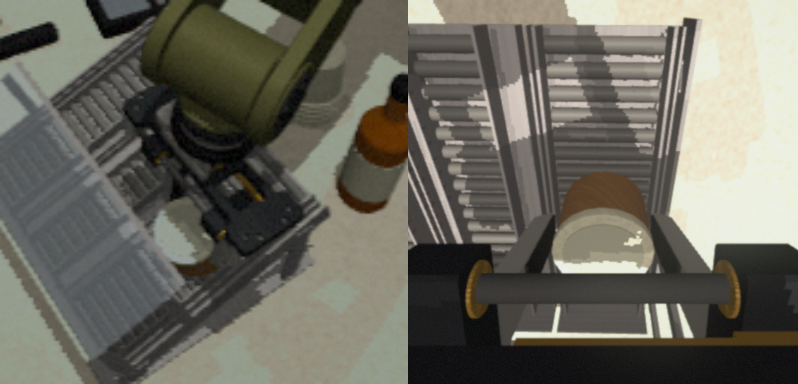

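```bash
python3 -m creep '{"xyz": [[0,0,2],[0,0,2],[0,0,0]], "spin": [0,0,0]}'; python3 -c "
from h import *
go(); snap('side','d16.png'); snap('wrist','w16.png')
a=cv2.imread('pics/d16.png')[230:365,135:305];b=cv2.imread('pics/w16.png')
cv2.imwrite('pics/z11.png',np.hstack([cv2.resize(np.clip(a*1.6,0,255).astype(np.uint8),(408,384)),b[:,60:450]]))"
```

```text
time_s: 34.3
ee_pos: [0.5768, 0.3402, 0.1173]
eef_rot: [-3.127, -0.007, -2.993]
force: [1.9, 0.4, 4.0]
grip_width: 0.0635
p [577. 340. 117.] toolz [-0.005 -0.015 -1.   ] tooly [-0.148  0.989 -0.014] q [ 0.48  0.65  1.22 -0.01  1.28 -1.23] F [1.9 0.4 4. ] g 0.06345674529826843 t 34.3
```

View pics/z11.png

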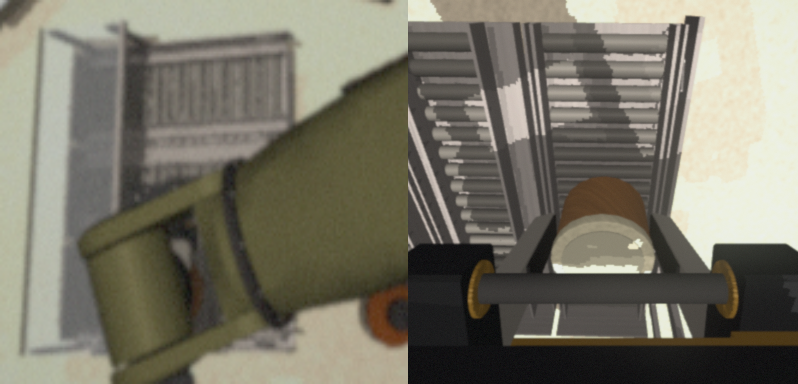

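```bash
python3 -m creep '{"xyz": [[0,0,0],[0,0,0],[0,0,0],[0,0,0],[0,0,0]], "spin": [0,0,0,0,0]}' 90; python3 -c "
from h import *
go(); snap('scene','s17.png'); snap('wrist','w17.png')
a=cv2.imread('pics/s17.png')[205:365,200:370];b=cv2.imread('pics/w17.png')
cv2.imwrite('pics/z12.png',np.hstack([cv2.resize(a,(408,384)),b[:,60:450]]))"
```

```text
time_s: 35.02
ee_pos: [0.5768, 0.3401, 0.1172]
eef_rot: [-3.127, -0.007, -2.993]
force: [0.0, -0.0, 0.4]
grip_width: 0.0899
p [577. 340. 117.] toolz [-0.005 -0.015 -1.   ] tooly [-0.148  0.989 -0.014] q [ 0.48  0.65  1.22 -0.01  1.28 -1.23] F [ 0.  -0.   0.4] g 0.08990023270343837 t 35.025
```

View pics/z12.png

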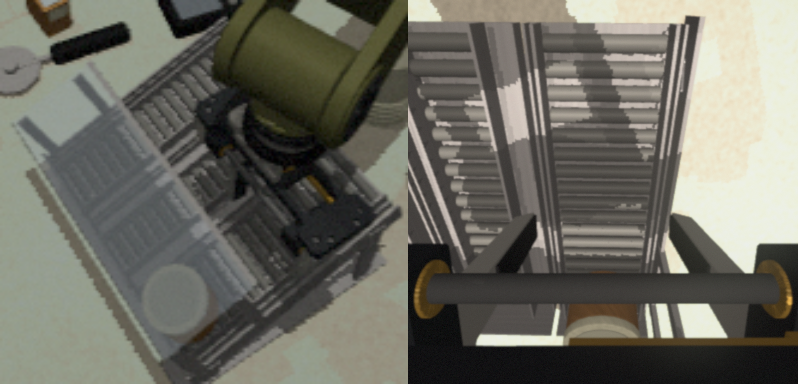

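```bash
python3 -m creep '{"xyz": [[0,0,-50],[0,0,-50],[0,0,-30],[0,0,0],[0,0,0]], "spin": [0,0,0.18,0.18,0.18]}' 94; python3 -m creep '{"xyz": [[0,0,0],[0,0,0],[0,0,0],[0,0,0],[0,0,0]], "spin": [0.18,0.18,0.18,0.18,0.18]}'; python3 -m creep '{"xyz": [[0,0,0],[0,0,0]], "spin": [0.12,0]}'; python3 -c "
from h import *
go((414.5,-113,140),(414.5,-113,35))"
```

```text
time_s: 35.75
ee_pos: [0.5775, 0.3421, 0.2475]
eef_rot: [-3.126, 0.001, 2.744]
force: [0.1, 0.2, -0.3]
grip_width: 0.0942
time_s: 36.38
ee_pos: [0.5774, 0.3421, 0.2472]
eef_rot: [-3.132, 0.013, 1.844]
force: [0.6, -0.2, -0.2]
grip_width: 0.0943
time_s: 36.62
ee_pos: [0.5774, 0.3421, 0.2472]
eef_rot: [-3.134, 0.014, 1.731]
force: [-1.4, -0.0, -0.5]
grip_width: 0.0942
p [577. 342. 247.] toolz [-0.005 -0.015 -1.   ] tooly [ 0.987  0.16  -0.008] q [ 0.48  0.57  1.05 -0.01  1.54  0.32] F [-1.4 -0.  -0.5] g 0.09415385542555836 t 36.625
(414.5, -113, 140) rows 9 each [-46.9 -25.9  12.8] total [-421.7 -232.7  115. ]
(414.5, -113, 35) rows 2 each [ 0.7  0.4 52.5] total [  1.5   0.8 105. ]
```

```bash
python3 -m creep '{"xyz": [[-47,-26,10],[-47,-26,10],[-47,-26,10],[-47,-26,12],[-47,-26,14]], "spin": [0,0,0,0,0]}'; python3 -m creep '{"xyz": [[-47,-26,14],[-47,-26,14],[-47,-26,14],[-46,-25,14],[0,0,0]], "spin": [0,0,0,0,0]}'; python3 -c "
from h import *
go((414.5,-113,35)); snap('wrist','w18.png')"
```

```text
time_s: 37.25
ee_pos: [0.4854, 0.0872, 0.1955]
eef_rot: [-3.135, 0.014, 1.734]
force: [1.1, -0.5, 1.0]
grip_width: 0.094
time_s: 37.88
ee_pos: [0.4127, -0.1154, 0.1425]
eef_rot: [-3.133, 0.014, 1.729]
force: [-0.2, 0.1, 0.1]
grip_width: 0.094
p [ 413. -115.  142.] toolz [-0.006 -0.015 -1.   ] tooly [ 0.987  0.158 -0.008] q [-0.35  0.1   1.92 -0.02  1.12 -0.5 ] F [-0.2  0.1  0.1] g 0.09401178797837861 t 37.875
(414.5, -113, 35) rows 2 each [ 1.8  1.5 53.7] total [  3.6   3.1 107.4]
```

View pics/w18.png

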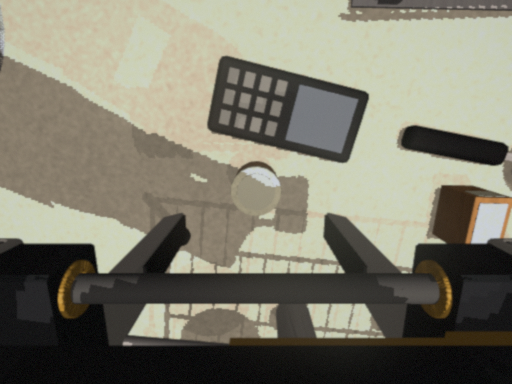

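```bash
python3 -m creep '{"xyz": [[2,1,52],[2,2,52],[0,0,0]], "spin": [0,0,0]}'; python3 -m creep '{"xyz": [[0,0,0],[0,0,0],[0,0,0],[0,0,0],[0,0,0]], "spin": [0,0,0,0,0]}' 40 10; python3 -c "
from h import *
go(); snap('wrist','w19.png')"
```

```text
time_s: 38.3
ee_pos: [0.4145, -0.1088, 0.037]
eef_rot: [-3.129, 0.011, 1.733]
force: [0.5, 0.2, 1.4]
grip_width: 0.0943
time_s: 38.92
ee_pos: [0.4158, -0.1104, 0.0392]
eef_rot: [-3.134, 0.014, 1.73]
force: [-1.6, 0.9, 5.4]
grip_width: 0.0516
p [ 416. -110.   39.] toolz [-0.005 -0.015 -1.   ] tooly [ 0.987  0.159 -0.007] q [-0.33  0.27  2.   -0.02  0.87 -0.48] F [-1.6  0.9  5.4] g 0.05164031206786602 t 38.925
```

View pics/w19.png

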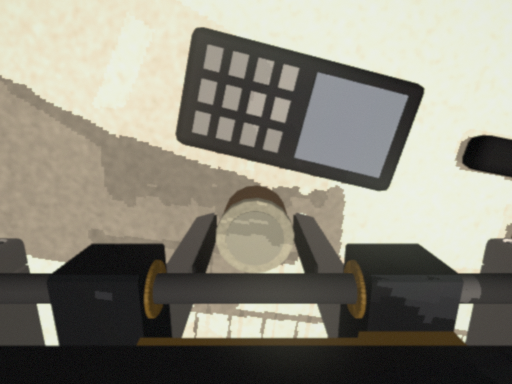

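```bash
python3 -m creep '{"xyz": [[0,0,-20],[0,0,-45],[0,0,-45],[0,0,-45],[0,0,-45]], "spin": [0,0,-0.17,-0.17,-0.17]}'; python3 -m creep '{"xyz": [[0,0,0],[0,0,0],[0,0,0],[0,0,0],[0,0,0]], "spin": [-0.17,-0.17,-0.17,-0.17,-0.17]}';  python3 -m creep '{"xyz": [[0,0,0],[0,0,0]], "spin": [-0.17,-0.02]}'; python3 -c "
from h import *
go((604.4,152.7,235))"
```

```text
time_s: 39.6
ee_pos: [0.4164, -0.1072, 0.2403]
eef_rot: [-3.128, 0.009, 2.246]
force: [-0.2, -0.1, 0.0]
grip_width: 0.0516
time_s: 40.22
ee_pos: [0.4166, -0.1073, 0.2387]
eef_rot: [-3.126, -0.005, 3.096]
force: [0.2, -0.3, -0.8]
grip_width: 0.0515
time_s: 40.48
ee_pos: [0.4167, -0.1073, 0.2388]
eef_rot: [-3.127, -0.007, -3.003]
force: [-0.1, -0.1, -0.8]
grip_width: 0.0514
p [ 417. -107.  239.] toolz [-0.005 -0.015 -1.   ] tooly [-0.138  0.99  -0.014] q [-0.33  0.    1.79 -0.02  1.35 -2.03] F [-0.1 -0.1 -0.8] g 0.05142754519325902 t 40.475
(604.4, 152.7, 235) rows 6 each [-37.   38.6  -0.2] total [-221.9  231.5   -1.2]
```

```bash
python3 -m creep '{"xyz": [[-37,39,0],[-37,39,0],[-37,39,0],[-37,39,0],[-37,38,0]], "spin": [0,0,0,0,0]}'; python3 -m creep '{"xyz": [[-37,38,0],[0,0,10],[0,0,0]], "spin": [0,0,0]}'; python3 -c "
from h import *
go((604.4,152.7,140)); snap('wrist','w20.png')
d=np.array([.9898,.1426]);c=np.array([-.1426,.9898]);p,R,o=pose();print(p[:2]@d,p[:2]@c)"
```

```text
time_s: 41.1
ee_pos: [0.5739, 0.112, 0.2345]
eef_rot: [-3.127, -0.007, -3.007]
force: [-0.3, -1.3, 0.1]
grip_width: 0.0515
time_s: 41.48
ee_pos: [0.6038, 0.1526, 0.2226]
eef_rot: [-3.127, -0.01, -3.005]
force: [0.1, -0.9, -1.0]
grip_width: 0.0514
p [604. 153. 223.] toolz [-0.008 -0.016 -1.   ] tooly [-0.136  0.991 -0.015] q [ 0.19  0.46  1.26 -0.01  1.43 -1.51] F [ 0.1 -0.9 -1. ] g 0.051446819076778116 t 41.475
(604.4, 152.7, 140) rows 2 each [-0.7  0.6 41.3] total [-1.4  1.2 82.6]
0.6195327163961863 0.06456472950655302
```

View pics/w20.png

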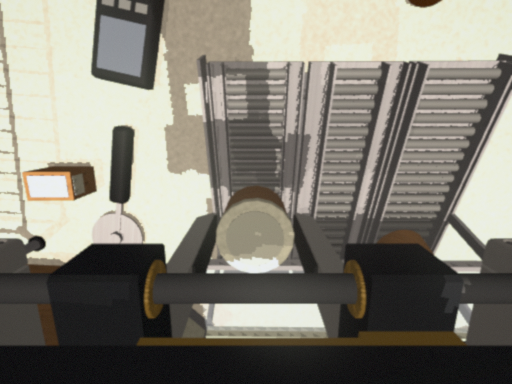

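```bash
python3 -m creep '{"xyz": [[0,0,46],[0,1,46],[0,0,0]], "spin": [0,0,0]}'; python3 -m creep '{"xyz": [[0,0,3],[0,0,3],[0,0,0]], "spin": [0,0,0]}' - 4; python3 -m creep '{"xyz": [[0,0,3],[0,0,3],[0,0,0]], "spin": [0,0,0]}';python3 -c "
from h import *
go(); snap('wrist','w21.png')"
```

```text
time_s: 41.9
ee_pos: [0.6024, 0.1514, 0.1301]
eef_rot: [-3.127, -0.012, -3.005]
force: [0.7, 0.6, 0.1]
grip_width: 0.0503
time_s: 42.28
ee_pos: [0.604, 0.1525, 0.1268]
eef_rot: [-3.127, -0.006, -3.003]
force: [0.5, -1.0, -0.3]
grip_width: 0.0504
time_s: 42.65
ee_pos: [0.6041, 0.1524, 0.1201]
eef_rot: [-3.127, -0.006, -3.003]
force: [2.4, 0.4, 2.3]
grip_width: 0.0496
p [604. 152. 120.] toolz [-0.004 -0.015 -1.   ] tooly [-0.138  0.99  -0.014] q [ 0.19  0.54  1.38 -0.01  1.22 -1.51] F [2.4 0.4 2.3] g 0.049607273167678385 t 42.65
```

View pics/w21.png

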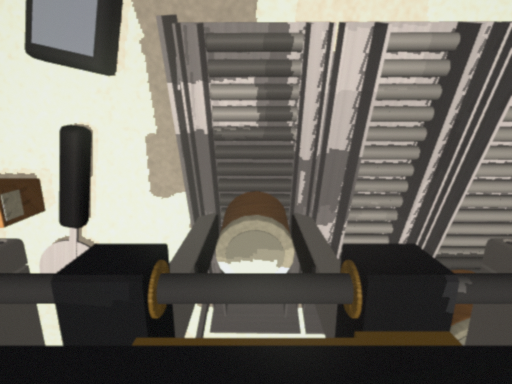

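Centred in the lane and pivoting flat; a few more mm down, then release.

```bash
python3 -m creep '{"xyz": [[0,0,2],[0,0,2],[0,0,1],[0,0,0]], "spin": [0,0,0,0]}'; python3 -m creep '{"xyz": [[0,0,0],[0,0,0],[0,0,0],[0,0,0],[0,0,0]], "spin": [0,0,0,0,0]}' 80; python3 -m creep '{"xyz": [[0,0,-50],[0,0,-50],[0,0,-30],[0,0,0],[0,0,0]], "spin": [0,0,0.18,0.18,0.18]}' 94; python3 -m creep '{"xyz": [[0,0,0],[0,0,0],[0,0,0],[0,0,0],[0,0,0]], "spin": [0.18,0.18,0.18,0.18,0.18]}'; python3 -m creep '{"xyz": [[0,0,0],[0,0,0]], "spin": [0.1,0]}'; python3 -c "
from h import *
go((648,-111,140),(648,-111,38)); snap('scene','s22.png')
a=cv2.imread('pics/s22.png')[160:365,190:370];cv2.imwrite('pics/z13.png',cv2.resize(a,None,fx=2.9,fy=2.9))"
```

```text
time_s: 43.2
ee_pos: [0.6038, 0.1524, 0.115]
eef_rot: [-3.127, -0.007, -3.003]
force: [1.2, 0.1, 3.4]
grip_width: 0.0463
time_s: 43.82
ee_pos: [0.6037, 0.1523, 0.1149]
eef_rot: [-3.127, -0.007, -3.003]
force: [0.1, -0.3, -0.6]
grip_width: 0.0797
time_s: 44.45
ee_pos: [0.6044, 0.1543, 0.2453]
eef_rot: [-3.126, 0.002, 2.734]
force: [0.3, 0.2, -0.3]
grip_width: 0.0937
time_s: 45.08
ee_pos: [0.6044, 0.1543, 0.2449]
eef_rot: [-3.133, 0.013, 1.834]
force: [-0.0, 0.0, 0.1]
grip_width: 0.0938
time_s: 45.32
ee_pos: [0.6044, 0.1543, 0.2449]
eef_rot: [-3.134, 0.014, 1.741]
force: [0.1, 0.8, 0.3]
grip_width: 0.0941
p [604. 154. 245.] toolz [-0.005 -0.015 -1.   ] tooly [ 0.986  0.169 -0.008] q [ 0.2   0.45  1.23 -0.01  1.47  0.03] F [0.1 0.8 0.3] g 0.09412258135852054 t 45.325
(648, -111, 140) rows 5 each [-53.5  -0.2  21.7] total [-267.3   -1.1  108.7]
(648, -111, 38) rows 2 each [ 0.7  0.4 51. ] total [  1.4   0.8 102. ]
```

View pics/z13.png

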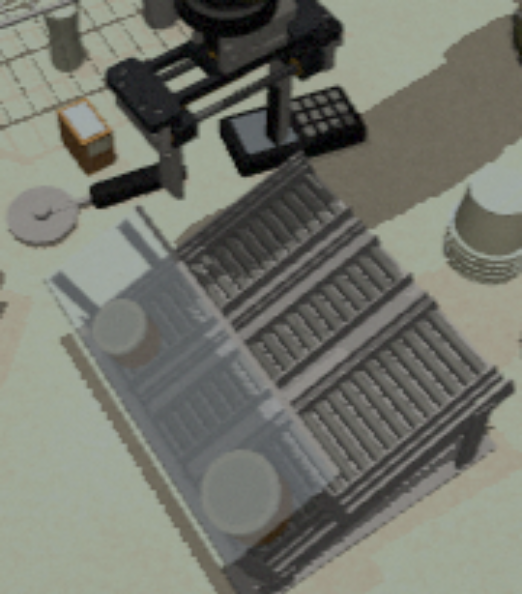

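```bash
python3 -m creep '{"xyz": [[-54,0,10],[-54,0,20],[-54,0,24],[-54,0,26],[-51,0,26]], "spin": [0,0,0,0,0]}'; python3 -m creep '{"xyz": [[0,0,0]], "spin": [0]}'; python3 -c "
from h import *
go((648,-111,38)); im,W=snap('wrist','w23.png')"
```

```text
time_s: 46.0
ee_pos: [0.649, -0.1123, 0.1421]
eef_rot: [-3.134, 0.014, 1.743]
force: [0.9, 0.0, 0.3]
grip_width: 0.0939
time_s: 46.12
ee_pos: [0.648, -0.1137, 0.1401]
eef_rot: [-3.13, 0.013, 1.739]
force: [-0.9, -0.3, -0.8]
grip_width: 0.0939
p [ 648. -114.  140.] toolz [-0.009 -0.015 -1.   ] tooly [ 0.986  0.167 -0.011] q [-0.22  0.6   1.25 -0.02  1.3  -0.39] F [-0.9 -0.3 -0.8] g 0.09390486147273784 t 46.125
(648, -111, 38) rows 2 each [ 2.   0.8 51. ] total [  4.    1.6 102. ]
```

View pics/w23.png

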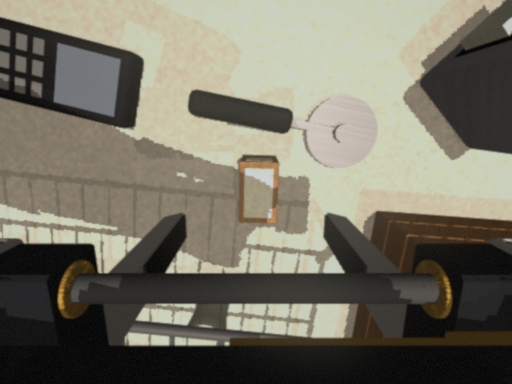

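```bash
python3 -m creep '{"xyz": [[1,1,50],[1,0,49],[0,0,0]], "spin": [0,0,0]}'; python3 -m creep '{"xyz": [[0,0,0],[0,0,0],[0,0,0],[0,0,0],[0,0,0]], "spin": [0,0,0,0,0]}' 25 10;  python3 -m creep '{"xyz": [[0,0,0],[0,0,0]], "spin": [0,0]}'; python3 -c "
from h import *
go(); im,W=snap('wrist','w24.png')"
```

```text
time_s: 46.55
ee_pos: [0.6476, -0.1082, 0.0413]
eef_rot: [-3.129, 0.012, 1.743]
force: [-1.1, 0.5, 0.4]
grip_width: 0.0936
time_s: 47.18
ee_pos: [0.6491, -0.1099, 0.0439]
eef_rot: [-3.134, 0.014, 1.74]
force: [-0.5, 0.2, 0.3]
grip_width: 0.0478
time_s: 47.42
ee_pos: [0.6491, -0.1099, 0.0437]
eef_rot: [-3.134, 0.014, 1.74]
force: [-0.4, -0.1, 0.8]
grip_width: 0.038
p [ 649. -110.   44.] toolz [-0.005 -0.015 -1.   ] tooly [ 0.986  0.169 -0.008] q [-0.22  0.7   1.32 -0.02  1.12 -0.38] F [-0.4 -0.1  0.8] g 0.037966473454887656 t 47.425
```

View pics/w24.png

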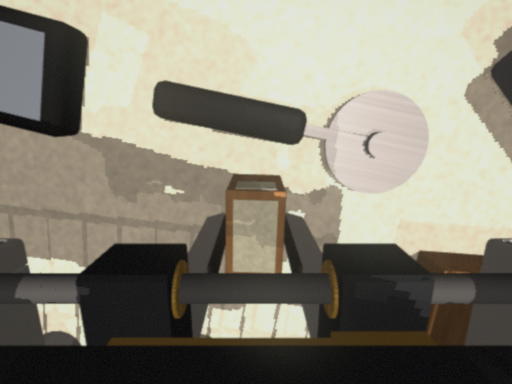

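```bash
python3 -m creep '{"xyz": [[0,0,-20],[0,0,-45],[0,0,-45],[0,0,-45],[0,0,-45]], "spin": [0,0,-0.17,-0.17,-0.17]}'; python3 -m creep '{"xyz": [[0,0,0],[0,0,0],[0,0,0],[0,0,0],[0,0,0]], "spin": [-0.17,-0.17,-0.17,-0.17,-0.17]}';  python3 -m creep '{"xyz": [[0,0,0],[0,0,0]], "spin": [-0.17,-0.015]}'; python3 -c "
from h import *
go((590.9,246.8,235))"
```

```text
time_s: 48.1
ee_pos: [0.6498, -0.1067, 0.2468]
eef_rot: [-3.129, 0.009, 2.256]
force: [-0.1, -0.6, -0.8]
grip_width: 0.0385
time_s: 48.72
ee_pos: [0.65, -0.1067, 0.2452]
eef_rot: [-3.126, -0.004, 3.106]
force: [-0.5, -0.0, -1.7]
grip_width: 0.0377
time_s: 48.98
ee_pos: [0.65, -0.1068, 0.2449]
eef_rot: [-3.127, -0.006, -2.998]
force: [0.6, -0.2, -0.2]
grip_width: 0.0379
p [ 650. -107.  245.] toolz [-0.004 -0.015 -1.   ] tooly [-0.143  0.99  -0.015] q [-0.21  0.53  1.11 -0.02  1.5  -1.92] F [ 0.6 -0.2 -0.2] g 0.037881221884616324 t 48.975
(590.9, 246.8, 235) rows 6 each [ 1.3 59.7  0.8] total [  7.9 358.5   4.7]
```

```bash
python3 -m creep '{"xyz": [[2,57,0],[2,57,0],[1,57,0],[1,57,0],[1,57,0]], "spin": [0,0,0,0,0]}'; python3 -m creep '{"xyz": [[1,57,0],[0,17,0],[0,0,0],[0,0,0]], "spin": [0,0,0,0]}'; python3 -c "
from h import *
go((590.9,246.8,140)); snap('wrist','w25.png')
d=np.array([.9898,.1426]);c=np.array([-.1426,.9898]);p,R,o=pose();print(p[:2]@d,p[:2]@c)"
```

```text
time_s: 49.6
ee_pos: [0.6017, 0.176, 0.2406]
eef_rot: [-3.127, -0.006, -3.002]
force: [1.3, -0.3, -0.5]
grip_width: 0.038
time_s: 50.1
ee_pos: [0.5912, 0.2458, 0.2388]
eef_rot: [-3.127, -0.007, -3.0]
force: [0.2, -0.3, -1.3]
grip_width: 0.038
p [591. 246. 239.] toolz [-0.005 -0.015 -1.   ] tooly [-0.141  0.99  -0.015] q [ 0.34  0.49  1.18 -0.01  1.48 -1.37] F [ 0.2 -0.3 -1.3] g 0.037963134989982196 t 50.1
(590.9, 246.8, 140) rows 2 each [-0.3  1.2 49.4] total [-0.6  2.4 98.8]
0.6202264436035135 0.15896525248298005
```

View pics/w25.png

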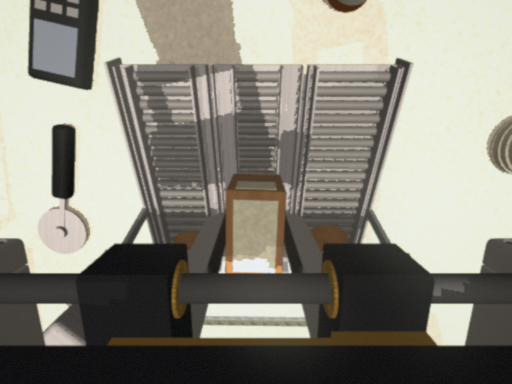

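Run:
```python
import cv2
a=cv2.imread('pics/w25.png')[55:205,180:340]
cv2.imwrite('pics/z14.png',cv2.resize(a,None,fx=4,fy=4,interpolation=cv2.INTER_CUBIC))
```

```text
(no output)
```

View pics/z14.png

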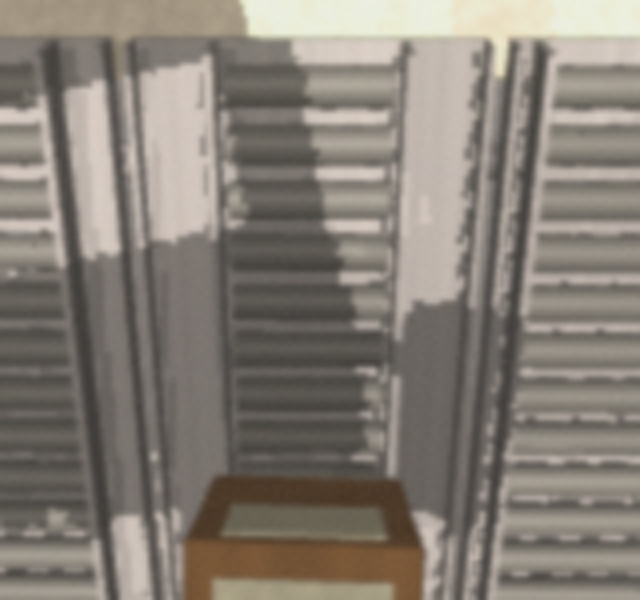

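```bash
python3 -m creep '{"xyz": [[0,1,50],[0,1,50],[0,0,0]], "spin": [0,0,0]}'; python3 -m creep '{"xyz": [[0,0,3],[0,0,3],[0,0,0]], "spin": [0,0,0]}' - 4; python3 -m creep '{"xyz": [[0,0,3],[0,0,3],[0,0,0]], "spin": [0,0,0]}';python3 -c "
from h import *
go(); snap('wrist','w26.png')"
```

```text
time_s: 50.52
ee_pos: [0.5892, 0.2461, 0.136]
eef_rot: [-3.126, -0.012, -3.0]
force: [-0.5, -1.0, -0.4]
grip_width: 0.0383
time_s: 50.9
ee_pos: [0.5901, 0.2477, 0.1334]
eef_rot: [-3.127, -0.006, -2.998]
force: [-0.1, -0.2, -1.3]
grip_width: 0.038
time_s: 51.28
ee_pos: [0.59, 0.2476, 0.1267]
eef_rot: [-3.127, -0.007, -2.998]
force: [1.5, -0.1, 2.6]
grip_width: 0.0383
p [590. 248. 127.] toolz [-0.005 -0.015 -1.   ] tooly [-0.143  0.99  -0.014] q [ 0.35  0.57  1.32 -0.01  1.26 -1.36] F [ 1.5 -0.1  2.6] g 0.03825343526097459 t 51.275
```

View pics/w26.png

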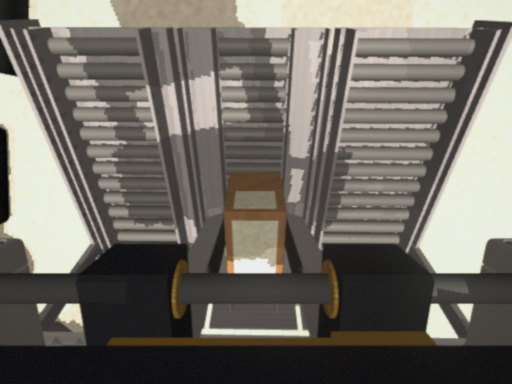

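```bash
python3 -m creep '{"xyz": [[0,0,2],[0,0,2],[0,0,0]], "spin": [0,0,0]}' - 3; python3 -m creep '{"xyz": [[0,0,2],[0,0,2],[0,0,0]], "spin": [0,0,0]}';python3 -c "
from h import *
go(); snap('wrist','w27.png')"
```

```text
time_s: 51.7
ee_pos: [0.5898, 0.2476, 0.1224]
eef_rot: [-3.127, -0.007, -2.998]
force: [2.2, 0.3, 1.3]
grip_width: 0.0381
time_s: 52.08
ee_pos: [0.5897, 0.2475, 0.1182]
eef_rot: [-3.127, -0.008, -2.998]
force: [1.8, 0.5, 1.3]
grip_width: 0.0383
p [590. 247. 118.] toolz [-0.006 -0.015 -1.   ] tooly [-0.143  0.99  -0.014] q [ 0.35  0.58  1.33 -0.01  1.24 -1.36] F [1.8 0.5 1.3] g 0.03834950701176009 t 52.075
```

View pics/w27.png

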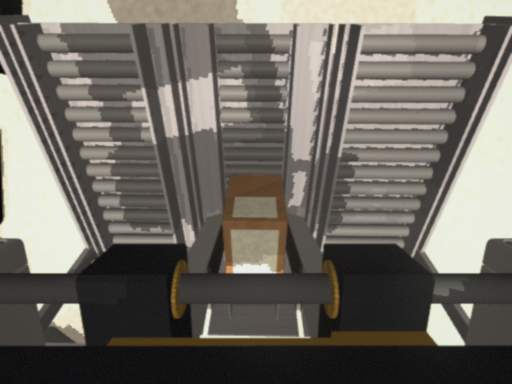

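```bash
python3 -m creep '{"xyz": [[0,0,1],[0,0,0],[0,0,0],[0,0,0],[0,0,0]], "spin": [0,0,0,0,0]}' 70; python3 -m creep '{"xyz": [[0,0,-40],[0,0,-50],[0,0,-50],[0,0,-30],[0,0,0]], "spin": [0,0,0,0,0]}'; python3 -c "
from h import *
go((400,300,330)); snap('wrist','w28.png'); snap('scene','s28.png')
a=cv2.imread('pics/s28.png')[205:365,200:370];b=cv2.imread('pics/w28.png')
cv2.imwrite('pics/z15.png',np.hstack([cv2.resize(a,(408,384)),b[:,60:450]]))"
```

```text
time_s: 52.75
ee_pos: [0.5898, 0.2474, 0.1176]
eef_rot: [-3.127, -0.007, -2.998]
force: [0.1, 0.4, 0.2]
grip_width: 0.07
time_s: 53.38
ee_pos: [0.5912, 0.2503, 0.2899]
eef_rot: [-3.128, -0.003, -2.998]
force: [0.2, -0.5, -0.7]
grip_width: 0.0705
p [591. 250. 290.] toolz [-0.001 -0.014 -1.   ] tooly [-0.143  0.99  -0.014] q [ 0.35  0.48  1.09 -0.01  1.58 -1.37] F [ 0.2 -0.5 -0.7] g 0.07048839198990418 t 53.375
(400, 300, 330) rows 4 each [ 45.6  19.  -10.1] total [182.2  76.1 -40.6]
```

View pics/z15.png

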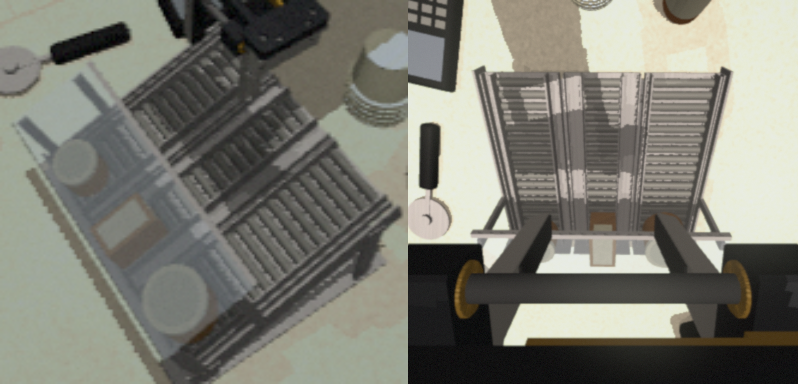

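```bash
python3 -m creep '{"xyz": [[46,0,-12],[46,0,-12],[46,0,-12],[46,0,-12],[0,0,0]], "spin": [0,0,0,0,0]}'; python3 -c "
from h import *
go(); snap('side','d29.png'); snap('scene','s29.png')
g=lambda i,k:cv2.resize(np.clip(i*1.6,0,255).astype(np.uint8),k,interpolation=cv2.INTER_CUBIC)
a=cv2.imread('pics/s29.png')[225:365,200:300];b=cv2.imread('pics/d29.png')[235:360,140:230]
cv2.imwrite('pics/z16.png',np.hstack([g(a,(400,560)),g(b,(400,560))]))"
```

```text
time_s: 54.1
ee_pos: [0.4071, 0.2243, 0.3373]
eef_rot: [-3.128, -0.006, -2.997]
force: [0.3, 0.5, 0.5]
grip_width: 0.07
p [407. 224. 337.] toolz [-0.004 -0.015 -1.   ] tooly [-0.144  0.989 -0.014] q [ 0.43  0.04  1.52 -0.01  1.59 -1.28] F [0.3 0.5 0.5] g 0.0700127592033164 t 54.1
```

View pics/z16.png

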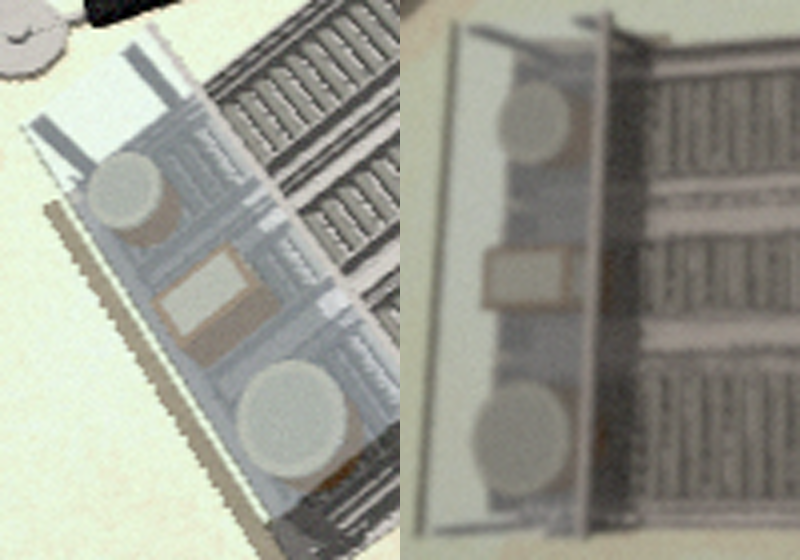

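View pics/s29.png

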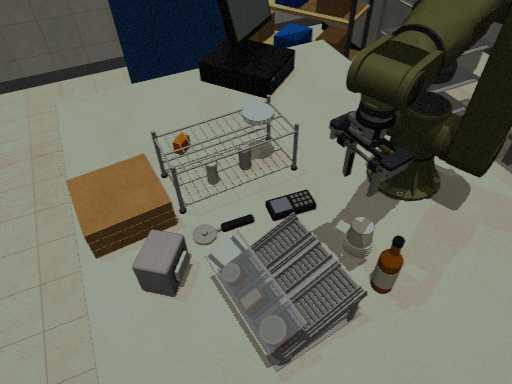

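Run:
```python
from h import *
S=load('s29.png');D=load('d29.png')
d=np.array([.9898,.1426]);c=np.array([-.1426,.9898])
for n,a,b,h,r in [('pot',(126,191),(536,124),48,25),('carton',(205,293),(526,278),54,31),('tub',(292,418),(523,437),54,32)]:
    X=tri([(S,200+a[0]/4,225+a[1]/4),(D,140+(b[0]-400)/4.444,235+b[1]/4.48)])*1000
    dd=X[:2]@d-h*np.sin(.349);zz=X[2]-h*np.cos(.349)
    print(n,np.round(X),'base d',dd,'z',zz,'c',X[:2]@c,'front edge d',dd+r*.94, 'plane z',71-(dd-643)*.364-2)
```

```text
pot [716. 168.  86.] base d 716.0423474939104 z 40.78491853994425 c 64.45644262588215 front edge d 739.5423474939104 plane z 42.41258551221662
carton [701. 264.  99.] base d 712.6422052486191 z 48.69199245582657 c 161.20808011008728 front edge d 741.7822052486191 plane z 43.65023728950264
tub [685. 355.  94.] base d 710.6382120238557 z 43.284955669301475 c 253.89889894835136 front edge d 740.7182120238557 plane z 44.37969082331654
```

```bash
python3 -c "
from station import ctrl
print(ctrl.hand_in()); o=ctrl.get_obs(); print(o['time_s'],o['force'])"
```

```text
the job is handed in; nothing more can be done
None
the job is handed in; nothing more can be done
```

The tub, pot and carton are each in the lane made to their width, upright, under the guard and against the stop as far as the cameras show. I handed the job in shortly after 54 s. `hand_in` gives no verdict, so the result is not confirmed.

**How it was done:**
- The moves cannot tilt the tool directly, so I reached past the arm's limit, which tilted it about 28°.
- With that tilt I pulled the three goods out from under the shelf. I then brought the tool upright again the same way, on the other side.
- Each item went on the open rollers at low grip, lowered until it settled onto the slope, then let go to slide down.

**Last checks:**
- **Position at the stop:** the front edges sit at 740–742 mm downhill, in agreement with each other. I had estimated the stop at about 744 mm. I know the stop only to a few millimetres, so "within 6 mm" is likely rather than measured exactly.
- **Sideways:** all three are within about 2 mm of the lane middles.
- **Height:** the tub and pot read within 2 mm of the roller plane. The carton reads 5 mm high, which I put down to error in judging its centre, since it looks flat.
- **Bystanders:** the oil bottle, shakers, cutter, card reader, cups and orange carton look unmoved in the final scene picture. I judged this by eye only.
- **Arm:** it was clear of everything at hand-in.

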